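Pack and wedge an oilstone tight in its holder

TASK

Bed the oilstone in its wooden holder: pull the green unit's drawer out to its stop, stand its metal packers upright in the gap between the stone and the end stop until there is no room for another with the stone where it lies, then lay the wooden wedge flat on the holder and push it, thin end first, in between the stone and the angled cleat until it is jammed firm between them and the whole row is tight. Finish holding the wedge by its thick end and still pressing it in, so that I can tap it home; leave the other things on the bench alone.

Things in the scene. Friction and masses are not known exactly. Their poses are not given: they have to be found in the camera images.
- holder: fixed holder: brown wooden base 200 x 140 x 16 mm. Origin: centre of its underside; x along the stone from cleat end to end-stop end, y left, z up. Its whole top, z = 16 mm, is the bed. Stone's centre line: y = +15 mm. End stop's inner face: x = +75 mm. A dark side fence (x = -18 to 46 mm, 12 mm above the bed), inner face at y = +35.5 mm, keeps the stone from sliding to +y
- end_stop: dark wooden stop fixed at the far end of the holder, 20 mm thick in x, 60 mm wide, 22 mm above the bed. Origin: at bed height, middle of its inner face, which looks to -x; axes parallel to the holder's
- cleat: dark wooden angled cleat with two brass nuts, screwed fast on the holder (where along x differs), 68 mm wide, 22 mm above the bed, nuts to 29 mm. Origin: at bed height, middle of its slanted face, which looks to the stone; axes as the holder's. On the face x = 0.16 y: the channel to a straight stone is 3.2 mm wider at y = -20 mm than at 0 and narrows to +y, as the wedge tapers
- stone: loose dark grey oilstone, 40 x 90 x 25 mm, 0.22 kg, on the bed between cleat and end stop, its length (own y) along the holder's x. Origin: centre of its underside. At the start about 9 mm is open between it and the cleat's face, 12 to 24 mm between it and the end stop
- packer_1: loose bare-metal packer, 8 mm thick (own x), 44 wide (own y), 24 high (own z), 25 g. Origin: centre of underside. Starts upright, underside 22 mm above the bench, in a 10 mm rack slot (ribs 9 mm high) in the drawer, width along the drawer's travel, 36 mm from the next; drawer 138 mm wide inside. It goes into the gap upright, thickness along the holder's x
- packer_2: a second packer, the same as packer_1
- packer_3: a third packer, the same as packer_1; not all three are needed
- wedge: loose pale wooden wedge, 146 mm long, 24 high, 60 g. Origin: underside, centre of its parallel butt (thick end, x = -20 to +20 mm, y = -11 to +11 mm, red line at its front). From x = 20 to 126 mm it tapers from 22 to 5 mm: face y = -11 mm is straight and goes to the stone, the other slants by 0.16 and goes to the cleat. It goes in flat, its x along the holder's +y
- cabinet: fixed small green steel drawer unit, 150 mm deep, 180 mm wide, 75 mm high, one drawer. Origin: centre of its underside; front and drawer face its -x; the top is shut. Also fixed on the bench: a blue lamp right of the holder, its post 0.5 m high at x = 0.49, y = -0.27 m, its hood (top 0.12 m high) from there to x = 0.62, y = -0.11 m
- cabinet_drawer0 (a joint): the drawer: 0 shut, grows as it slides out along the cabinet's -x, 0.093 m at its stop; slides with about 1 N. Above the bench its side walls reach to 53 mm, its front to 62 mm
- cabinet_drawer0_handle (a point): middle of the drawer's bar handle, 41 mm above the bench: a round steel bar 11 mm thick, 90 mm long across the drawer, its centre 35 mm in front of the drawer's face; moves with the drawer
- oil_bottle: brown dropper bottle, 33 mm wide, 102 mm high; leave alone
- burnisher: burnisher with wooden handle, 171 mm long; leave alone
- scraper: scraper with wooden handle, 151 mm long; leave alone

How it is judged:
By the outcome, as a careful person would: the job done as asked, in the order asked, and still so for the second after the job is handed in, while the arm keeps its last pose, push and grip.
It also fails if it takes over 72 s, if anything falls off the work surface, if the arm or the gripper's body presses on something with over 40 N, if the wrist force passes 120 N, or if a joint passes its speed limit or range.

ROBOT

A 7-joint arm with a two-finger parallel gripper is mounted at the origin on the work surface; the furniture and walls round the work are solid. World frame = base frame: x ahead of the robot, y to its left, z up, the work surface at z = 0. Lengths are in m, angles in rad, forces in N, time in s.
With the tool pointing down it reaches from about 0.4 to 0.9 m from the base axis. Payload 5.6 kg.
Tool frame: the origin (TCP) lies at the very end of the fingers, on their centre line; the grasp point (between the pads) lies 19 mm behind it; z points along the fingers, y is the line along which they close (so a half turn about z gives the same grasp; the last joint's range is limited). The gripper opens to 92 mm and grips with 3 to 60 N. Pads are 20 mm wide; open, the fingers measure 128 mm over their backs; the gripper's body (75 mm by 189 mm) begins 69 mm behind the grasp point.
Start: joints at [-1.23, 0.468, -0.012, 1.603, 0.006, 1.071, -0.056], TCP at [0.243, 0.603, 0.182] pointing down, gripper open.
Joint ranges: [-2.53, 2.53], [-0.31, 2.02], [-1.57, 1.55], [0.28, 2.44], [-1.29, 4.43], [0.15, 1.84], [-2.92, 2.92]. Speed limits (rad/s): [2.57, 2.57, 3.14, 3.14, 3.14, 3.14, 3.14].

INTERFACE

Orientations are given as a rotation vector (axis times angle).
In Python, from station import manip gives the robot as it stands.
- The arm moves only by the tool step_arm, never from a script. Its argument "moves" is a list of rows, each a list of 7 numbers: the shift along the tool's x, y, z in m, then the turn, a rotation vector about the tool's x, y, z in degrees, then the closure, from 0 (fully open) to 1 (shut). A call has 1 to 5 rows; each row is the pose to reach, as a shift and turn from the pose commanded when the call began, along the tool's axes at that moment; what a row does not reach only later rows make up. A row lasts 1/8 s, in which the tool goes at most 62.5 mm and 10.7 degrees, less where a joint would pass 70% of its speed; a pose out of reach is approached as far as the arm can. A call with a gripper value outside its range is refused whole. The fingers move at their own pace and stop on an object; the grip force is fixed at half the most. Time passes only in rows, so rows that repeat a pose let the fingers close. It gives the time, the measured TCP pose, the force, the opening and the grip force at its end, in the units of the state.
- manip.state(): the state, without advancing time (a new reading comes with each control period).
- manip.capture(name): name is "scene" or "side" or "wrist"; returns a dict with "image" (384x512x3 uint8, blue, green, red), "vfov" (degrees; the focal length in pixels is half the picture's height over the tangent of half this angle, whatever the lens; pixels are square), "cx", "cy" (the principal point, pixels), "k1" (the pictures are not rectified: a ray, as slopes to the right and down, at radius r is drawn at 1 + k1 r^2 times it, then the intrinsics apply), "T" (4x4, takes a point from camera to world coordinates). Camera axes: x right, y down, z forward; pixel columns grow to the right and rows downward; lengths in m; the calibration is good to about 2 mm. A picture is of the moment at which its call begins. There is no depth.
- manip.finish_job(): hands the job in; it is judged then, once.
Trained networks look in the newest picture that a camera, given by its name, has taken for a name from the list of things; names that differ only in an ending like _2 or _b are one class to them, and where a whole thing is asked for, a point or a joint stands for the part that bears it (a point fixed in the world has none). Each returns a list of dicts, best first, with "score" (0 to 1); they miss things now and then, are a little off and sometimes report something else, mostly with a low value. They report only what shows in the picture. A call takes as long as a camera call.
- manip.look_for(camera, name): "xy" ([column, row] in pixels, amid what is visible of it).
- manip.regions_of(camera, name): "region" (384x512 bool, what is visible of it) and "xy" ([column, row] in pixels, amid what is visible of it).
The state is a dict: "time": time; "joint_pos": joint angles; "dq": joint speeds; "joint_efforts": joint torques, N m; "ee_pos": TCP position; "tool_rot": TCP orientation; "contact_force": force on the tool from outside, world axes, zero at the start; "ft_torque": the same for the moment, N m; "gripper_width": finger opening in m; "finger_force": force on a finger pad.
Only numpy, scipy, OpenCV 4.12 (cv2) and the standard library are available. Lean on these libraries where they do the work, as an engineer would, in place of code of your own. Each camera call takes 0.05 s, during which the arm holds its last target. There are 200 camera calls.

## Working session

There is one attempt and no reset: what is moved stays moved. The work goes in short steps, Python scripts to look and compute and a tool call to move; the robot and the scene stay as the last step left them, time stands still between calls to the robot, and variables do not carry over. Pictures are saved under pics/ and viewed, at most 10 in all, crops included, and the job is handed in when it is done.

Besides the shell and the picture viewer there is one more tool, called after "Call:" by a JSON object that holds its "api" and its "payload", one argument or row to a line. step_arm: Moves the arm, as the interface text tells. Its arguments: {"type":"object","properties":{"moves":{"type":"array","items":{"type":"array","items":{"type":"number"}}}},"required":["moves"]}

```bash
ls; mkdir -p pics; cat > h.py <<'E'
import numpy as np, cv2
from scipy.spatial.transform import Rotation as R
from station import manip
def cam(c):
    f=192/np.tan(np.radians(c['vfov'])/2); return f
def ray(c,uv):
    f=cam(c); d=np.array([(uv[0]-c['cx'])/f,(uv[1]-c['cy'])/f]); s=d.copy()
    for _ in range(20): s=d/(1+c['k1']*(s@s))
    v=c['T'][:3,:3]@np.array([s[0],s[1],1]); return c['T'][:3,3],v
def onz(c,uv,z):
    o,v=ray(c,uv); return o+v*(z-o[2])/v[2]
def proj(c,p):
    q=np.linalg.inv(c['T'])@np.append(p,1); s=q[:2]/q[2]; s=s*(1+c['k1']*(s@s)); return s*cam(c)+[c['cx'],c['cy']]
def tri(rs):
    A=np.zeros((3,3));b=np.zeros(3)
    for o,v in rs:
        v=v/np.linalg.norm(v);P=np.eye(3)-np.outer(v,v);A+=P;b+=P@o
    return np.linalg.solve(A,b)
E
python3 - <<'E'
from h import *
np.set_printoptions(precision=4,suppress=True)
s=manip.state();print(s)
for n in ['scene','side','wrist']:
    c=manip.capture(n);cv2.imwrite(f'pics/{n}0.png',c['image']);print(n,c['vfov'],c['cx'],c['cy'],c['k1'],c['T'])
    for o in ['holder','end_stop','cleat','stone','packer_1','wedge','cabinet','cabinet_drawer0_handle','oil_bottle','burnisher','scraper']:
        print(o,[(np.round(r['xy']),round(r['score'],2)) for r in manip.look_for(n,o)])
E
cd pics; python3 -c "
import cv2,numpy as np
cv2.imwrite('a0.png',cv2.resize(cv2.imread('scene0.png'),(800,600)))
cv2.imwrite('b0.png',cv2.resize(cv2.imread('side0.png'),(800,600)))"
```

```text
pics
{'time': 0.0, 'joint_pos': array([-1.23  ,  0.4684, -0.0116,  1.6036,  0.006 ,  1.0714, -0.0563]), 'dq': array([-0.0012, -0.0004, -0.    , -0.0016, -0.0007,  0.0015, -0.0001]), 'joint_efforts': array([ -0.0005, -52.0567,  -0.0123, -24.3753,  -0.0566,   0.017 ,
         0.0002]), 'ee_pos': array([0.2432, 0.6021, 0.1809]), 'tool_rot': array([-0.5992, -3.0837,  0.0028]), 'contact_force': array([-0.2835,  0.0365,  0.5892]), 'ft_torque': array([ 0.0247, -0.0189, -0.0172]), 'finger_force': 0.0, 'gripper_width': 0.09219426791312366}
scene 44.969990816268975 256.15661288007124 185.28185601004193 -0.050813813305174996 [[ 0.7128 -0.3013  0.6334 -0.324 ]
 [-0.7011 -0.2779  0.6567 -0.7032]
 [-0.0219 -0.9121 -0.4093  0.5662]
 [ 0.      0.      0.      1.    ]]
holder [(array([291., 216.]), 0.81)]
end_stop [(array([303., 191.]), 0.52), (array([332., 252.]), 0.34)]
cleat [(array([263., 210.]), 0.91)]
stone [(array([283., 203.]), 0.64), (array([167., 186.]), 0.34)]
packer_1 []
wedge [(array([329., 252.]), 0.85), (array([290., 214.]), 0.36)]
cabinet [(array([163., 180.]), 0.88)]
cabinet_drawer0_
[... 476 characters left out ...]
cker_1 [(array([319., 254.]), 0.21)]
wedge [(array([200., 261.]), 0.59)]
cabinet []
cabinet_drawer0_handle [(array([211., 152.]), 0.71)]
oil_bottle [(array([317., 213.]), 0.68), (array([330., 244.]), 0.25)]
burnisher [(array([318., 255.]), 0.59), (array([317., 212.]), 0.31)]
scraper [(array([336., 246.]), 0.56)]
wrist 60.31628401844012 255.79830153502448 192.3551750758908 -0.002718989432309165 [[ 0.3752  0.8999  0.2224  0.1821]
 [ 0.927  -0.3644 -0.0893  0.6272]
 [ 0.0006  0.2397 -0.9709  0.3851]
 [ 0.      0.      0.      1.    ]]
holder []
end_stop []
cleat []
stone []
packer_1 []
wedge []
cabinet [(array([112., 247.]), 0.78)]
cabinet_drawer0_handle []
oil_bottle []
burnisher []
scraper []
```

View pics/a0.png

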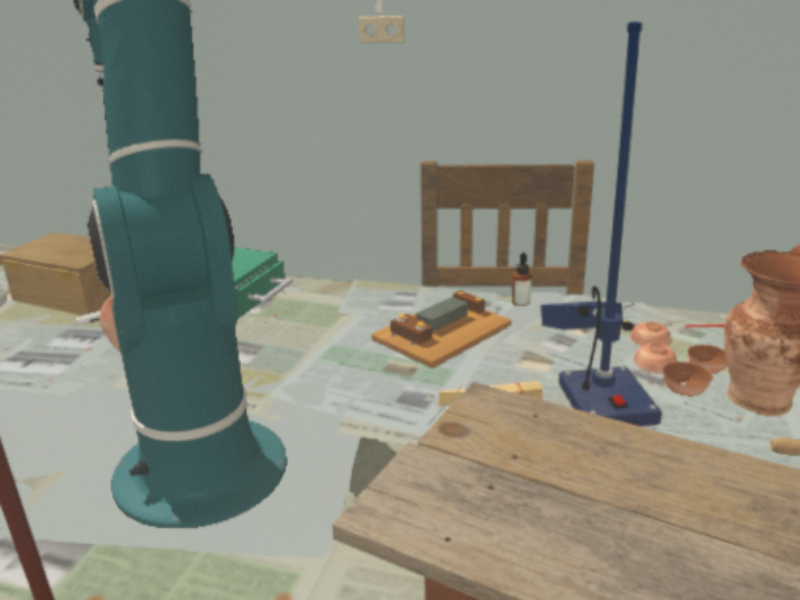

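View pics/b0.png

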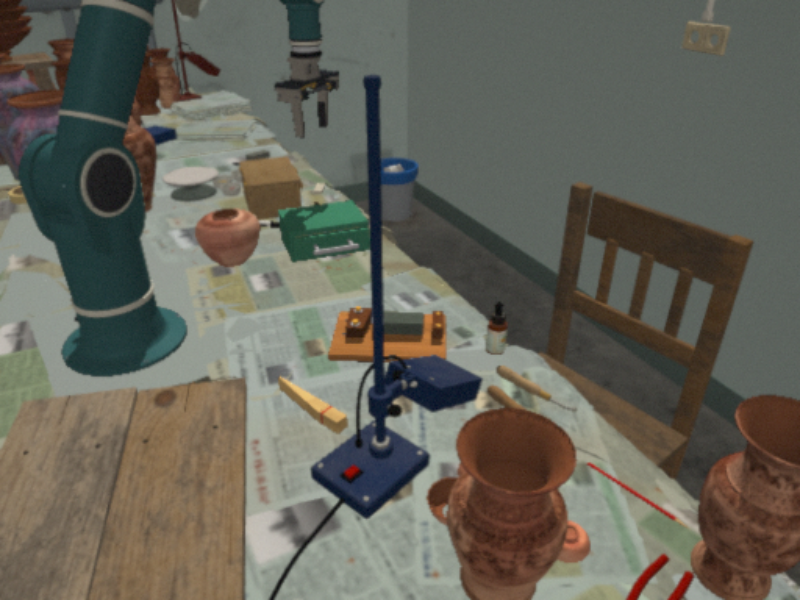

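The scene view shows the green unit at the left behind the arm and the holder in the middle, with the stone between the cleat and the end stop. The wedge lies near (490,393) of 800 and the lamp is at the right. In the side view the handle bar spans about (315,251)–(357,244), the holder is at (390,335), and the wedge runs from its thin end at (283,380) to its butt at (340,422).

```bash
python3 - <<'E'
from h import *
np.set_printoptions(precision=4,suppress=True)
k=1.5625
c=manip.capture('side');a=manip.capture('scene')
for n,u,z in [('hL',(315,251),.041),('hR',(357,244),.041),('holdFL',(330,360),.0),('holdFR',(446,361),0),('cleat',(357,322),.038),('stop',(438,325),.038),('wthin',(283,380),.012),('wbutt',(343,425),.012),('cabtopFL',(300,238),.075),('cabtopBL',(280,210),.075),('cabtopFR',(370,238),.075),('cabtopBR',(352,203),.075)]:
    print(n,onz(c,np.array(u)/k,z))
for n,u,z in [('scene h far',(290,281),.041),('scene h near',(250,303),.041),('bottle',(521,304),0),('holdL',(373,336),.016),('holdN',(432,362),.016),('holdR',(512,321),.016),('wthin',(440,398),.012),('wbutt',(540,388),.02)]:
    print(n,onz(a,np.array(u)/k,z))
s=manip.state();M=R.from_rotvec(s['tool_rot']).as_matrix();print(M)
w=manip.capture('wrist');T=np.eye(4);T[:3,:3]=M;T[:3,3]=s['ee_pos'];print(np.linalg.inv(T)@w['T'])
E
```

```text
hL [0.2965 0.2957 0.041 ]
hR [0.3827 0.335  0.041 ]
holdFL [ 0.3797 -0.0366  0.    ]
holdFR [ 0.5773 -0.0288  0.    ]
cleat [0.42   0.0261 0.038 ]
stop [0.5623 0.0241 0.038 ]
wthin [ 0.3164 -0.1098  0.012 ]
wbutt [ 0.4267 -0.2078  0.012 ]
cabtopFL [0.2685 0.2874 0.075 ]
cabtopBL [0.1901 0.4382 0.075 ]
cabtopFR [0.4165 0.2949 0.075 ]
cabtopBR [0.3531 0.4899 0.075 ]
scene h far [0.378  0.3155 0.041 ]
scene h near [0.2733 0.2894 0.041 ]
bottle [ 0.6558 -0.0019  0.    ]
holdL [0.3678 0.0805 0.016 ]
holdN [ 0.372  -0.0471  0.016 ]
holdR [ 0.5642 -0.0509  0.016 ]
wthin [ 0.3113 -0.1193  0.012 ]
wbutt [ 0.4175 -0.2124  0.02  ]
[[-0.9272  0.3745  0.0001]
 [ 0.3745  0.9272  0.    ]
 [-0.      0.     -1.    ]]
[[-0.0007 -0.9709 -0.2396  0.066 ]
 [ 1.     -0.0008  0.0004 -0.0003]
 [-0.0006 -0.2396  0.9709 -0.2033]
 [ 0.      0.      0.      1.    ]]
```

Call:
{"api": "step_arm", "payload": {
  "moves": [
    [-0.05,-0.06,-0.02,0,0,-10],
    [-0.1,-0.12,-0.04,0,0,-20]
  ]
}}

```text
$.moves[0]: bad value
```

Call:
{"api": "step_arm", "payload": {
  "moves": [
    [-0.045,-0.055,-0.01,0,0,-10,0]
  ]
}}

```text
time: 2.08
ee_pos: [0.2591, 0.5457, 0.1891]
tool_rot: [-0.312, -3.125, 0.0]
contact_force: [0.9, -1.1, 0.6]
gripper_width: 0.0921
finger_force: 0.0
```

Call:
{"api": "step_arm", "payload": {
  "moves": [
    [-0.029,-0.052,-0.006,0,0,-8,0],
    [-0.058,-0.105,-0.012,0,0,-16,0],
    [-0.088,-0.157,-0.018,0,0,-24,0],
    [-0.117,-0.21,-0.025,0,0,-34,0],
    [-0.146,-0.262,-0.031,0,0,-34,0]
  ]
}}

```text
time: 2.7
ee_pos: [0.3507, 0.2554, 0.2221]
tool_rot: [-0.602, 3.082, 0.001]
contact_force: [0.5, 0.0, -0.0]
gripper_width: 0.0918
finger_force: 0.0
```

```bash
python3 - <<'E'
from h import *
np.set_printoptions(precision=4,suppress=True)
s=manip.state();print(s['ee_pos'],s['joint_pos'],R.from_rotvec(s['tool_rot']).as_matrix())
c=manip.capture('wrist');cv2.imwrite('pics/w1.png',c['image']);np.save('w1.npy',c,allow_pickle=True)
for o,z in [('cabinet_drawer0_handle',.041),('holder',.016),('stone',.041)]:
    print(o,[(np.round(r['xy']),round(r['score'],2),onz(c,r['xy'],z)) for r in manip.look_for('wrist',o)])
E
```

```text
[0.3507 0.2554 0.2221] [-0.7143  0.0492  0.0081  2.0574 -0.0005  1.0337  1.2508] [[-0.9265 -0.3764  0.001 ]
 [-0.3764  0.9265  0.0009]
 [-0.0012  0.0005 -1.    ]]
cabinet_drawer0_handle [(array([328., 171.]), 0.92, array([0.3219, 0.3351, 0.041 ]))]
holder [(array([ 40., 179.]), 0.81, array([0.4697, 0.0089, 0.016 ])), (array([ 54., 207.]), 0.62, array([0.4999, 0.0337, 0.016 ]))]
stone [(array([ 54., 207.]), 0.75, array([0.4867, 0.0458, 0.041 ]))]
```

View pics/w1.png

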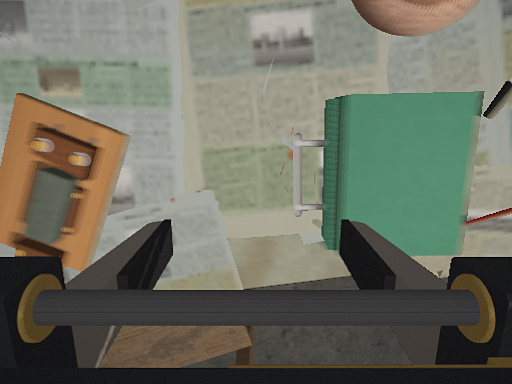

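The wrist view shows the bar handle as a vertical line at column 297, rows 137–213, and the cabinet front at column ~327, aligned with the tool to within 1–2°. The holder is at the left around (60,185).

```bash
python3 - <<'E'
from h import *
np.set_printoptions(precision=4,suppress=True)
c=np.load('w1.npy',allow_pickle=True).item()
s=manip.state();M=R.from_rotvec(s['tool_rot']).as_matrix()
A=[onz(c,u,.041) for u in [(297,137),(297,213),(297.5,175)]]
print(A,np.degrees(np.arctan2(*(A[0]-A[1])[1::-1])))
print('tool',[M.T@(a-s['ee_pos']) for a in A])
for u in [(342,95),(343,253),(482,92),(461,254)]: print(onz(c,u,.075))
E
```

```text
[array([0.299 , 0.2848, 0.041 ]), array([0.3828, 0.3217, 0.041 ]), array([0.3395, 0.3033, 0.041 ])] -156.20912995998077
tool [array([0.0377, 0.0453, 0.1811]), array([-0.0538,  0.0484,  0.1812]), array([-0.0067,  0.0474,  0.1811])]
[0.2422 0.3053 0.075 ]
[0.3986 0.3817 0.075 ]
[0.1859 0.4361 0.075 ]
[0.3489 0.5078 0.075 ]
```

Call:
{"api": "step_arm", "payload": {
  "moves": [
    [-0.007,0.047,0.04,0,0,-2,0.74],
    [-0.007,0.047,0.09,0,0,-2,0.74],
    [-0.007,0.047,0.1,0,0,-2,0.74],
    [-0.007,0.047,0.1,0,0,-2,0.74]
  ]
}}

```text
time: 3.4
ee_pos: [0.3389, 0.3037, 0.1216]
tool_rot: [0.654, -3.072, 0.001]
contact_force: [-0.5, -0.4, 0.2]
gripper_width: 0.0542
finger_force: 0.0
```

```bash
python3 - <<'E'
from h import *
np.set_printoptions(precision=4,suppress=True)
s=manip.state();M=R.from_rotvec(s['tool_rot']).as_matrix();print(s['gripper_width'])
for z in(.041,):
  c=manip.capture('wrist');r=manip.regions_of('wrist','cabinet_drawer0_handle')
  g=cv2.cvtColor(c['image'],cv2.COLOR_BGR2GRAY)
  print([(x['xy'],x['score'],M.T@(onz(c,x['xy'],.041)-s['ee_pos'])) for x in r])
cv2.imwrite('pics/w2.png',c['image'])
E
```

```text
0.05416557828198799
[([295.2, 179.4], 0.83, array([0.008 , 0.0337, 0.0806]))]
```

View pics/w2.png

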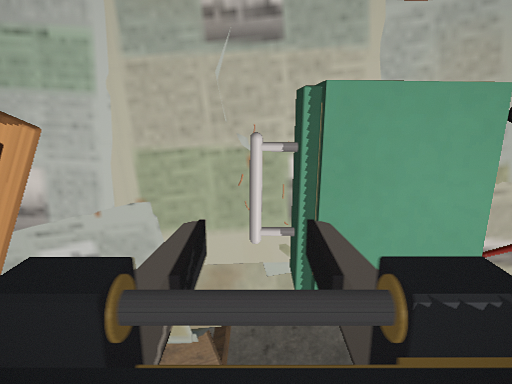

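The bar is now at column 255, centred between the fingers.

Call:
{"api": "step_arm", "payload": {
  "moves": [
    [0,0,0.02,0,0,0,0.74],
    [0,0,0.03,0,0,0,0.74],
    [0,0,0.04,0,0,0,0.74],
    [0,0,0.07,0,0,0,0.74],
    [0,0,0.1,0,0,0,0.74]
  ]
}}

```text
time: 4.12
ee_pos: [0.3398, 0.3039, 0.0214]
tool_rot: [-0.653, 3.071, 0.002]
contact_force: [0.4, 0.3, -1.3]
gripper_width: 0.024
finger_force: 0.0
```

Call:
{"api": "step_arm", "payload": {
  "moves": [
    [0,0,0,0,0,0,1],
    [0,0,0,0,0,0,1],
    [0,0,0,0,0,0,1]
  ]
}}

```text
time: 4.5
ee_pos: [0.3399, 0.304, 0.0227]
tool_rot: [-0.653, 3.071, 0.002]
contact_force: [0.9, 0.3, -0.7]
gripper_width: 0.0006
finger_force: 0.0
```

```bash
python3 - <<'E'
from h import *
a=manip.capture('wrist')['image'];b=manip.capture('side')['image']
cv2.imwrite('pics/w3.png',np.hstack([cv2.resize(a,(400,300)),cv2.resize(b[110:185,150:250],(400,300),interpolation=cv2.INTER_CUBIC)]))
E
```

```text
(no output)
```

View pics/w3.png

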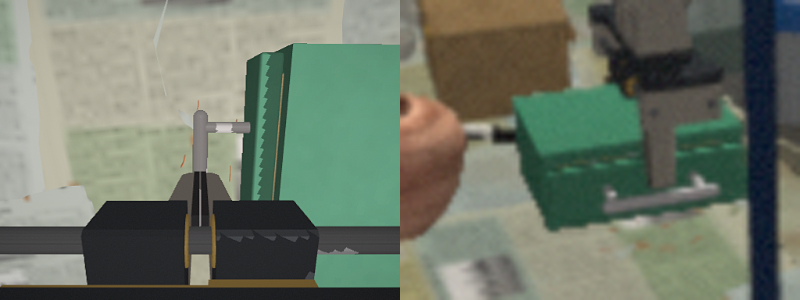

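```bash
python3 - <<'E'
from h import *
np.set_printoptions(precision=4,suppress=True)
s=manip.state();p=s['ee_pos'];print(p,s['gripper_width'],s['time'],s['joint_efforts'])
c=manip.capture('side');w=manip.capture('wrist')
q=lambda u:(u-np.array([150,110]))*4
print('tcp side crop',q(proj(c,p)),'19 above',q(proj(c,p+[0,0,.019])))
print('tcp wrist',proj(w,p)*400/512)
# bar ends from side crop
f=[np.array([607,211])/4+[50,110]*np.array(1),np.array([717,186])/4]
L=np.array([(607-400)/4+150,205/4+110]);Rr=np.array([(717-400)/4+150,187/4+110])
for z in(.02,.03,.041): print(z,onz(c,L,z),onz(c,Rr,z))
for r in manip.look_for('side','cabinet_drawer0_handle'): print(r['xy'],r['score'])
E
```

```text
[0.3397 0.3037 0.0225] 0.00011135821531564085 4.6 [ -0.0011 -38.573   -0.1353 -14.7347  -0.0023   0.0738   0.0002]
tcp side crop [260.0035 219.117 ] 19 above [258.7304 198.9974]
tcp wrist [200.873  169.5919]
0.02 [0.2886 0.3331 0.02  ] [0.3799 0.3739 0.02  ]
0.03 [0.293  0.3131 0.03  ] [0.3828 0.3532 0.03  ]
0.041 [0.2978 0.2911 0.041 ] [0.3859 0.3304 0.041 ]
[208.1, 151.2] 0.76
```

```bash
python3 - <<'E'
from h import *
a=manip.capture('wrist')['image'];b=manip.capture('side')['image'];
cv2.imwrite('pics/w4.png',np.hstack([cv2.resize(a[130:290,206:306],(375,600)),cv2.resize(b[125:177,190:226],(415,600),interpolation=cv2.INTER_NEAREST)]))
E
```

```text
(no output)
```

View pics/w4.png

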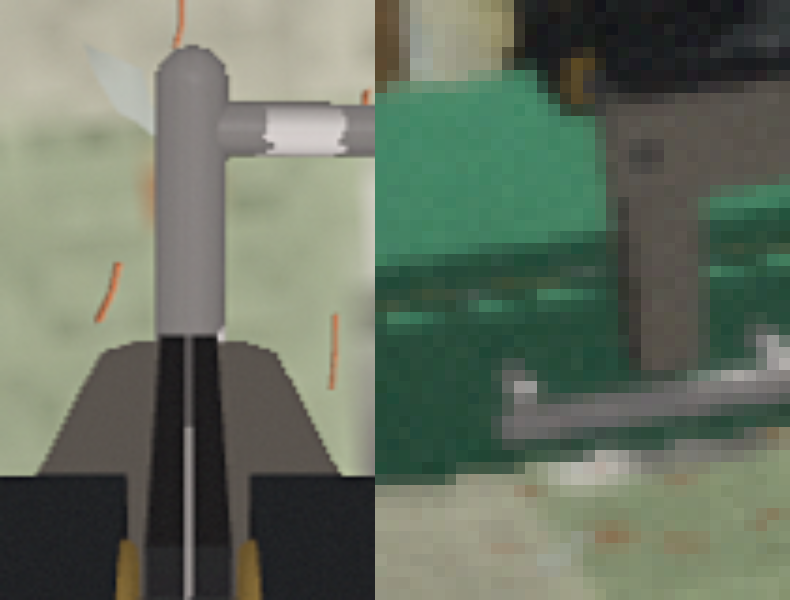

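The left crop shows the bar running under the closed pads. In the side crop the fingertip ends at the top edge of the bar, so the tips may be sitting above it. I'll check the TCP height against the start picture.

```bash
python3 - <<'E'
from h import *
np.set_printoptions(precision=4,suppress=True)
c=manip.capture('side');w=manip.capture('wrist')
p=np.array([.2432,.6021,.1809]);y=np.array([.3745,.9272,0]);k=1.5625
for sg in(-1,1): print('start tips',proj(c,p+sg*.055*y)*k)
i=c['image'];print(i[154:168,215]);
# wrist bar: width at rows
for r in (160,180,200):print(w['image'][r,240:272].mean(1).astype(int))
# two-height bar length
w1=cv2.imread('pics/w1.png').mean(2).astype(int);w2=cv2.imread('pics/w2.png').mean(2).astype(int)
print(w1[128:145,297],w1[205:222,297]);print(w2[125:142,255],w2[234:250,255])
E
```

```text
start tips [299.7125 151.4966]
start tips [323.7556 139.8072]
[[ 76  84  88]
 [ 73  82  86]
 [ 73  80  84]
 [ 69  76  66]
 [ 95  98 100]
 [107 108 108]
 [103 102 104]
 [ 70  77  64]
 [ 63  78  49]
 [ 79  92  77]
 [115 121 122]
 [112 125 124]
 [ 99 128 134]
 [110 141 132]]
[188 188 186 184 184 185 191 134 104 117 121 123 122 124 129 129 129 132
 131 132 128 127 123 124 118 116 123 125 124 124 125 124]
[157 154 151 148 143 141 139 117 112 118 122 123 122 126 129 128 130 131
 130 131 128 125 123 122 119 112  97 141 152 149 149 150]
[155 156 157 157 158 159 167 127 110 118 121 124 123 127 129 128 129 130
 131 130 126 125 124 122 116 102 149 159 155 152 152 150]
[150 148 148 149 145  97 121 138 148 154 154 158 169 177 185 185 183] [172 183 185 184 172 149 153 152 154 155 141 124 168 164 163 163 163]
[152 149 149 149 153 154 157  85 112 137 150 164 172 175 179 178 178] [188 188 188 188 188 189 189 187 188 180 166 168 167 168 168 168]
```

The start picture's tips also sit about 28 mm above the reported TCP. The real fingertips are therefore about 28–30 mm short of it, and the grip closed just above the bar. I'll open and go lower.

Call:
{"api": "step_arm", "payload": {
  "moves": [
    [0,0,0,0,0,0,0.74],
    [0,0,0,0,0,0,0.74],
    [0,0,0,0,0,0,0.74],
    [0,0,0.015,0,0,0,0.74],
    [0,0,0.027,0,0,0,0.74]
  ]
}}

```text
time: 5.58
ee_pos: [0.3388, 0.3029, -0.0067]
tool_rot: [0.653, -3.072, 0.001]
contact_force: [-0.1, 0.3, -1.2]
gripper_width: 0.0237
finger_force: 0.0
```

Call:
{"api": "step_arm", "payload": {
  "moves": [
    [0,0,0,0,0,0,1],
    [0,0,0,0,0,0,1],
    [0,0,0,0,0,0,1]
  ]
}}

```text
time: 5.95
ee_pos: [0.3386, 0.3028, -0.0061]
tool_rot: [0.653, -3.072, 0.001]
contact_force: [0.5, 1.5, -12.4]
gripper_width: 0.0096
finger_force: 30.0
```

Call:
{"api": "step_arm", "payload": {
  "moves": [
    [0,-0.015,0,0,0,0,1],
    [0,-0.035,0,0,0,0,1],
    [0,-0.055,0,0,0,0,1],
    [0,-0.075,0,0,0,0,1],
    [0,-0.09,0,0,0,0,1]
  ]
}}

```text
time: 6.58
ee_pos: [0.375, 0.2187, -0.0061]
tool_rot: [0.651, -3.071, 0.002]
contact_force: [-0.5, 2.0, -16.0]
gripper_width: 0.0101
finger_force: 30.0
```

Call:
{"api": "step_arm", "payload": {
  "moves": [
    [0,-0.003,0,0,0,0,1],
    [0,-0.006,0,0,0,0,1]
  ]
}}

```text
time: 6.82
ee_pos: [0.3757, 0.2172, -0.0061]
tool_rot: [0.655, -3.07, -0.003]
contact_force: [-8.3, 12.4, -20.1]
gripper_width: 0.0096
finger_force: 30.0
```

Call:
{"api": "step_arm", "payload": {
  "moves": [
    [0,0.003,0,0,0,0,0.72],
    [0,0.003,0,0,0,0,0.72],
    [0,0.003,-0.005,0,0,0,0.72],
    [0,0.003,-0.05,0,0,0,0.72],
    [0,0.003,-0.11,0,0,0,0.4]
  ]
}}

```text
time: 7.45
ee_pos: [0.3765, 0.2175, 0.1056]
tool_rot: [0.653, -3.071, 0.002]
contact_force: [1.3, 0.1, -0.6]
gripper_width: 0.0335
finger_force: 0.0
```

Call:
{"api": "step_arm", "payload": {
  "moves": [
    [0,0.03,-0.05,0,0,0,0.3],
    [0,0.06,-0.08,0,0,0,0.3],
    [0,0.06,-0.08,0,0,0,0.3],
    [0,0.06,-0.08,0,0,0,0.3]
  ]
}}

```text
time: 7.95
ee_pos: [0.3525, 0.2717, 0.184]
tool_rot: [0.652, -3.073, 0.002]
contact_force: [-0.2, -0.6, -0.7]
gripper_width: 0.0643
finger_force: 0.0
```

```bash
python3 - <<'E'
from h import *
np.set_printoptions(precision=4,suppress=True)
s=manip.state();M=R.from_rotvec(s['tool_rot']).as_matrix();print(s['ee_pos'],M)
c=manip.capture('wrist');cv2.imwrite('pics/w5.png',c['image']);np.save('w5.npy',c,allow_pickle=True)
for x in manip.regions_of('wrist','packer_1'):
    m=x['region'].astype(np.uint8);b=cv2.minAreaRect(cv2.findNonZero(m));print(x['xy'],x['score'],b,onz(c,x['xy'],.046))
E
```

```text
[0.3525 0.2717 0.184 ] [[-0.9138 -0.4061 -0.0003]
 [-0.4061  0.9138 -0.0011]
 [ 0.0008 -0.0009 -1.    ]]
[279.7, 208.5] 0.88 ((281.0, 208.5), (11.0, 40.0), 90.0) [0.375  0.3088 0.046 ]
[283.4, 175.1] 0.77 ((282.5, 176.0), (10.0, 41.0), 90.0) [0.3403 0.297  0.046 ]
[283.1, 141.5] 0.69 ((283.0, 141.5), (9.0, 42.0), 90.0) [0.3087 0.2819 0.046 ]
```

View pics/w5.png

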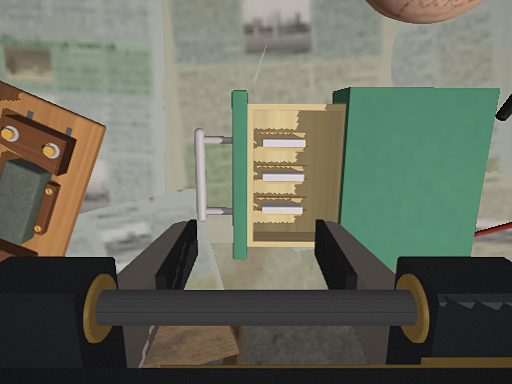

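The drawer is open, with three packers at columns ~263–305 and rows 143, 177 and 210. The front wall's inner edge is at column ~247, and the finger room in front of the packers looks tight, so I'll measure it.

```bash
python3 - <<'E'
from h import *
np.set_printoptions(precision=4,suppress=True)
c=np.load('w5.npy',allow_pickle=True).item();s=manip.state();M=R.from_rotvec(s['tool_rot']).as_matrix()
t=lambda u,z:M.T@(onz(c,u,z)-s['ee_pos'])
g=c['image'].mean(2).astype(int)
for r in(143,177,210):print(g[r,228:312])
for z in(.041,.046):
  print(z,[t(u,z)[:2] for u in [(263,143),(305,143),(262.5,177),(304,177),(262,210),(303,210)]])
print('front wall inner/outer top',t((247,177),.062)[:2],t((232,177),.062)[:2],'cab front',t((349,177),.075)[:2],t((345,177),.053)[:2])
print('bar',t((200,175),.041)[:2])
# finger thickness seen
E
```

```text
[ 96  96  97  92  74 101 111 110 109 109 111 111 111 112 112 111 112 111
 102 155 182 184 183 183 190 136  91 168 137 105 110 109 109 105  91 198
 213 210 209 210 209 209 209 210 210 210 210 211 210 210 210 210 210 210
 210 210 212 211 210 212 210 211 210 210 210 211 211 211 211 211 211 210
 211 210 211 212 228 165 102 110 112 112 112 110]
[138 137 137 144  91  90 109 110 112 110 111 111 109 111 113 113 112 114
  96 171 186 183 182 185 187 133  98 106 106 104 102 102 102  89 140 209
 213 209 209 208 209 209 208 208 208 209 209 209 209 210 210 209 210 209
 209 210 210 210 209 209 210 210 210 210 210 210 210 210 210 210 210 210
 210 211 216 200 140 105 112 111 113 112 113 111]
[117 118 119 123  87  85 107 112 111 111 111 112 113 114 113 113 113 114
  94 177 186 183 183 184 182 138 113 177 162 122 112 114 111  91 192 212
 209 207 207 208 208 208 208 208 208 208 208 209 209 208 209 209 208 209
 208 208 209 209 209 208 209 209 209 209 209 209 209 210 209 209 209 209
 210 224 156  74  83  92 111 114 115 112 113 109]
0.041 [array([0.0333, 0.007 ]), array([0.0333, 0.0508]), array([-0.0028,  0.0067]), array([-0.0028,  0.051 ]), array([-0.0395,  0.0063]), array([-0.0395,  0.0512])]
0.046 [array([0.0337, 0.0069]), array([0.0338, 0.05  ]), array([-0.0018,  0.0066]), array([-0.0018,  0.0502]), array([-0.038 ,  0.0062]), array([-0.038 ,  0.0504])]
front wall inner/outer top [ 0.0014 -0.0093] [ 0.0014 -0.0243] cab front [0.0041 0.0892] [-0.0003  0.0914]
bar [-0.0006 -0.0599]
```

The front gap is only ~10 mm, so I'll grip the packers across their thickness. Before that I need the true fingertip length. I'll touch the shut cabinet top (z = 75 mm) gently with the tips.

Call:
{"api": "step_arm", "payload": {
  "moves": [
    [0,0.06,0,0,0,0,0.3],
    [0,0.12,0.02,0,0,0,0.3],
    [0,0.15,0.07,0,0,0,0.3],
    [0,0.15,0.115,0,0,0,0.3],
    [0,0.15,0.122,0,0,0,0.3]
  ]
}}

```text
time: 8.68
ee_pos: [0.2901, 0.4066, 0.0588]
tool_rot: [0.651, -3.067, 0.01]
contact_force: [0.5, 0.0, -0.1]
gripper_width: 0.0641
finger_force: 0.0
```

Call:
{"api": "step_arm", "payload": {
  "moves": [
    [0,0,0.004,0,0,0,0.3],
    [0,0,0.008,0,0,0,0.3]
  ]
}}

```text
time: 8.93
ee_pos: [0.2928, 0.4106, 0.0558]
tool_rot: [-0.651, 3.071, 0.003]
contact_force: [0.2, 0.5, -0.1]
gripper_width: 0.0644
finger_force: 0.0
```

Call:
{"api": "step_arm", "payload": {
  "moves": [
    [0,0,0.004,0,0,0,0.3],
    [0,0,0.004,0,0,0,0.3]
  ]
}}

```text
time: 9.18
ee_pos: [0.2918, 0.4102, 0.051]
tool_rot: [-0.653, 3.072, 0.001]
contact_force: [0.4, -0.1, 0.2]
gripper_width: 0.0641
finger_force: 0.0
```

Call:
{"api": "step_arm", "payload": {
  "moves": [
    [0,0,0.004,0,0,0,0.3],
    [0,0,0.004,0,0,0,0.3]
  ]
}}

```text
time: 9.43
ee_pos: [0.2914, 0.41, 0.0464]
tool_rot: [0.653, -3.073, 0.0]
contact_force: [-0.4, 0.6, 0.5]
gripper_width: 0.0644
finger_force: 0.0
```

Call:
{"api": "step_arm", "payload": {
  "moves": [
    [0,0,0.003,0,0,0,0.3],
    [0,0,0.003,0,0,0,0.3]
  ]
}}

```text
time: 9.68
ee_pos: [0.2914, 0.4099, 0.0433]
tool_rot: [0.653, -3.073, 0.001]
contact_force: [0.1, -0.2, 0.4]
gripper_width: 0.0643
finger_force: 0.0
```

Call:
{"api": "step_arm", "payload": {
  "moves": [
    [0,0,0.003,0,0,0,0.3],
    [0,0,0.003,0,0,0,0.3]
  ]
}}

```text
time: 9.93
ee_pos: [0.2916, 0.4102, 0.0425]
tool_rot: [-0.653, 3.072, -0.0]
contact_force: [-3.8, -5.6, 21.3]
gripper_width: 0.0647
finger_force: 10.3
```

Call:
{"api": "step_arm", "payload": {
  "moves": [
    [0,0,0.003,0,0,0,0.3],
    [0,0,0.003,0,0,0,0.3]
  ]
}}

```text
time: 10.18
ee_pos: [0.2917, 0.4103, 0.0424]
tool_rot: [-0.653, 3.072, -0.001]
contact_force: [-7.7, -13.1, 48.0]
gripper_width: 0.0644
finger_force: 24.5
```

Contact came at a reported z of 0.0425, so the real tips are 32.5 mm above the reported TCP. Next I'll go over the middle packer with the tool turned 90°.

Call:
{"api": "step_arm", "payload": {
  "moves": [
    [0,0,-0.03,0,0,0,0.6],
    [0,-0.02,-0.08,0,0,10,0.8],
    [0,-0.06,-0.11,0,0,20,0.8],
    [0,-0.1,-0.12,0,0,30,0.8],
    [0,-0.121,-0.12,0,0,40,0.8]
  ]
}}

```text
time: 10.8
ee_pos: [0.3421, 0.2981, 0.1587]
tool_rot: [0.449, 3.107, 0.003]
contact_force: [0.3, 0.4, -1.2]
gripper_width: 0.0186
finger_force: 0.0
```

Call:
{"api": "step_arm", "payload": {
  "moves": [
    [0,0,0,0,0,10,0.8],
    [0,0,0,0,0,20,0.8],
    [0,0,0,0,0,30,0.8],
    [0,0,0,0,0,40,0.8],
    [0,0,0,0,0,50,0.8]
  ]
}}

```text
time: 11.42
ee_pos: [0.3407, 0.2995, 0.1575]
tool_rot: [1.718, 2.63, 0.0]
contact_force: [-1.0, -0.8, 0.4]
gripper_width: 0.0183
finger_force: 0.0
```

```bash
python3 - <<'E'
from h import *
np.set_printoptions(precision=4,suppress=True)
s=manip.state();M=R.from_rotvec(s['tool_rot']).as_matrix();print(s['ee_pos'],s['joint_pos'],M,s['gripper_width'])
c=manip.capture('wrist');cv2.imwrite('pics/w6.png',c['image']);np.save('w6.npy',c,allow_pickle=True)
for n,z in[('packer_1',.046),('stone',.041),('cleat',.038),('end_stop',.038)]:
  for x in manip.regions_of('wrist',n):
    m=x['region'].astype(np.uint8);b=cv2.minAreaRect(cv2.findNonZero(m));print(n,x['xy'],x['score'],b,onz(c,b[0],z),M.T@(onz(c,b[0],z)-s['ee_pos']))
E
```

```text
[0.3407 0.2995 0.1575] [-0.8734  0.164   0.0864  2.094  -0.0182  0.8841 -0.3633] [[-0.4016  0.9158  0.0001]
 [ 0.9158  0.4016  0.0001]
 [ 0.      0.0001 -1.    ]] 0.01833978020872641
packer_1 [292.1, 183.3] 0.84 ((291.5, 182.0), (46.0, 11.0), 90.0) [0.3734 0.3127 0.046 ] [-0.0011  0.0353  0.1115]
packer_1 [219.1, 181.2] 0.7 ((220.0, 181.5), (47.0, 10.0), 90.0) [0.3095 0.2853 0.046 ] [-0.0005 -0.0343  0.1115]
packer_1 [256.9, 179.7] 0.66 ((256.0, 181.5), (47.0, 8.0), 90.0) [0.3416 0.2993 0.046 ] [-0.0006  0.0008  0.1115]
cleat [242.0, 355.1] 0.68 ((255.68087768554688, 350.0633544921875), (81.0512924194336, 29.102718353271484), 0.8680515289306641) [0.4207 0.1177 0.038 ] [-0.1987  0.0003  0.1195]
cleat [259.0, 182.8] 0.61 ((256.2624816894531, 198.1415557861328), (180.08761596679688, 143.5460662841797), 0.44414442777633667) [0.3494 0.2822 0.038 ] [-0.0194  0.001   0.1195]
```

View pics/w6.png

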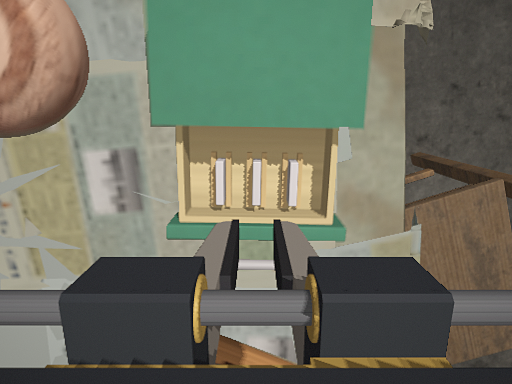

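The wrist view shows the three packers at rows ~182, columns 220, 256 and 291. The middle one is under the tool centre.

Call:
{"api": "step_arm", "payload": {
  "moves": [
    [0,0.001,0.06,0,0,0,0.8],
    [0,0.001,0.11,0,0,0,0.8],
    [0,0.001,0.14,0,0,0,0.8],
    [0,0.001,0.15,0,0,0,0.8],
    [0,0.001,0.15,0,0,0,0.8]
  ]
}}

```text
time: 12.3
ee_pos: [0.3417, 0.3, 0.0075]
tool_rot: [-1.71, -2.635, 0.001]
contact_force: [-0.2, 0.4, -0.3]
gripper_width: 0.0185
finger_force: 0.0
```

Call:
{"api": "step_arm", "payload": {
  "moves": [
    [0,0,0,0,0,0,1],
    [0,0,0,0,0,0,1]
  ]
}}

```text
time: 12.55
ee_pos: [0.3424, 0.3007, 0.0087]
tool_rot: [1.71, 2.635, 0.004]
contact_force: [-1.1, 0.8, 1.1]
gripper_width: 0.0073
finger_force: 29.9
```

Call:
{"api": "step_arm", "payload": {
  "moves": [
    [0,0,-0.05,0,0,0,1],
    [0,0,-0.11,0,0,0,1],
    [-0.04,0.001,-0.15,0,0,5,1],
    [-0.095,0.002,-0.17,0,0,10,1],
    [-0.15,0.003,-0.19,0,0,15,1]
  ]
}}

```text
time: 13.18
ee_pos: [0.4061, 0.163, 0.1995]
tool_rot: [2.042, 2.387, 0.005]
contact_force: [0.9, 1.1, -0.4]
gripper_width: 0.0071
finger_force: 29.9
```

Call:
{"api": "step_arm", "payload": {
  "moves": [
    [-0.056,-0.015,0,0,0,3,1],
    [-0.112,-0.03,0,0,0,6,1],
    [-0.174,-0.047,0,0,0,9,1],
    [-0.174,-0.047,0,0,0,9,1],
    [-0.174,-0.047,0,0,0,9,1]
  ]
}}

```text
time: 13.8
ee_pos: [0.3864, -0.0146, 0.198]
tool_rot: [2.221, 2.221, 0.003]
contact_force: [0.5, 0.3, 0.1]
gripper_width: 0.0066
finger_force: 29.9
```

```bash
python3 - <<'E'
from h import *
np.set_printoptions(precision=4,suppress=True)
s=manip.state();M=R.from_rotvec(s['tool_rot']).as_matrix();print(s['ee_pos'],s['joint_pos'],M,s['gripper_width'])
c=manip.capture('wrist');cv2.imwrite('pics/w7.png',c['image']);np.save('w7.npy',c,allow_pickle=True)
for n,z in[('stone',.041),('cleat',.038),('end_stop',.038),('holder',.016),('wedge',.024),('oil_bottle',.05)]:
  for x in manip.regions_of('wrist',n):
    m=x['region'].astype(np.uint8);b=cv2.minAreaRect(cv2.findNonZero(m));print(n,x['xy'],round(x['score'],2),b,onz(c,b[0],z))
E
```

```text
[ 0.3864 -0.0146  0.198 ] [-0.4855 -0.0388  0.434   2.2027  0.0187  0.9728 -0.0621] [[-0.0002  1.      0.0013]
 [ 1.      0.0002  0.001 ]
 [ 0.001   0.0013 -1.    ]] 0.0065563454812786895
stone [351.7, 121.5] 0.81 ((350.48095703125, 121.141357421875), (88.82099914550781, 39.061241149902344), 0.9548412561416626) [0.4886 0.0414 0.041 ]
stone [411.0, 119.3] 0.4 ((412.5750732421875, 120.36640930175781), (25.544240951538086, 58.80464553833008), 5.355824947357178) [0.5549 0.0422 0.041 ]
cleat [284.2, 116.4] 0.85 ((287.0, 120.5), (63.0, 38.0), 90.0) [0.4211 0.042  0.038 ]
end_stop [412.2, 115.6] 0.81 ((413.4236145019531, 119.80224609375), (26.878379821777344, 57.92836380004883), 5.44033145904541) [0.5572 0.0427 0.038 ]
holder [339.1, 141.4] 0.84 ((337.0, 130.5), (123.0, 182.0), 90.0) [0.4809 0.0302 0.016 ]
holder [410.7, 121.2] 0.27 ((412.8316650390625, 119.68316650390625), (25.870967864990234, 57.51314926147461), 5.7105937004089355) [0.5668 0.0423 0.016 ]
wedge [206.4, 252.9] 0.55 ((228.38621520996094, 268.9857482910156), (77.1695327758789, 10.491084098815918), 31.908105850219727) [ 0.3533 -0.1392  0.024 ]
oil_bottle [492.9, 154.1] 0.84 ((490.64996337890625, 154.94998168945312), (45.67910385131836, 32.526912689208984), 8.130102157592773) [0.6384 0.0063 0.05  ]
```

View pics/w7.png

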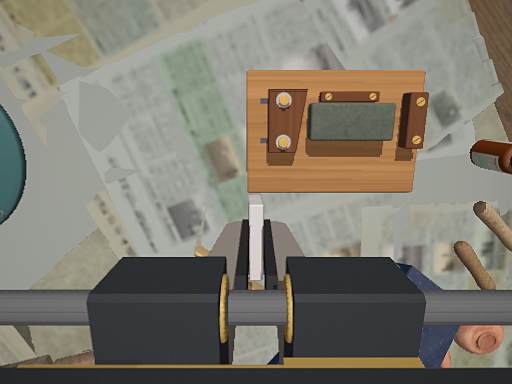

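The holder is square to the world axes. The stone spans columns ~309–394, the end stop's inner face is at ~402, and the bottle is at (490,155). Next I'll move over the gap to measure it from straight above.

Call:
{"api": "step_arm", "payload": {
  "moves": [
    [0,0.055,0,0,0,0,1],
    [0,0.11,0,0,0,0,1],
    [0,0.155,0,0,0,0,1],
    [0,0.155,0,0,0,0,1],
    [0,0.155,0,0,0,0,1]
  ]
}}

```text
time: 14.78
ee_pos: [0.5402, -0.015, 0.1968]
tool_rot: [-2.22, -2.221, 0.003]
contact_force: [-0.5, -0.6, -0.0]
gripper_width: 0.0074
finger_force: 29.9
```

```bash
python3 - <<'E'
from h import *
np.set_printoptions(precision=4,suppress=True,linewidth=200)
s=manip.state();M=R.from_rotvec(s['tool_rot']).as_matrix();print(s['ee_pos'],M[:,0],s['gripper_width'])
c=manip.capture('wrist');cv2.imwrite('pics/w8.png',c['image']);np.save('w8.npy',c,allow_pickle=True)
for n,z in[('stone',.041),('cleat',.038),('end_stop',.038),('holder',.016),('oil_bottle',.1)]:
  for x in manip.regions_of('wrist',n)[:1]:
    m=x['region'].astype(np.uint8);b=cv2.minAreaRect(cv2.findNonZero(m));print(n,x['xy'],round(x['score'],2),b,[onz(c,q,z)[:2] for q in cv2.boxPoints(b)])
g=c['image'].mean(2).astype(int)
u=proj(c,[.55,.045,.04]);print(u)
for dy in(-.012,0,.012):
  r=proj(c,[.55,.045+dy,.04]);r0=int(round(r[1]));print(r0,int(r[0])-30,g[r0,int(r[0])-30:int(r[0])+30])
E
```

```text
[ 0.5402 -0.015   0.1968] [-0.0004  1.     -0.0003] 0.007429836904963167
stone [211.5, 122.8] 0.56 ((209.5, 121.0), (85.0, 38.0), 0.0) [array([0.445 , 0.0211]), array([0.4475, 0.0606]), array([0.5367, 0.0606]), array([0.5366, 0.0211])]
cleat [144.7, 117.7] 0.61 ((143.39376831054688, 119.15574645996094), (43.08555221557617, 64.78819274902344), 2.2906100749969482) [array([0.3925, 0.0093]), array([0.4019, 0.077 ]), array([0.4469, 0.0752]), array([0.4396, 0.0074])]
end_stop [273.0, 118.2] 0.72 ((274.5, 120.0), (56.0, 19.0), 90.0) [array([0.5504, 0.0708]), array([0.5703, 0.0708]), array([0.5715, 0.0121]), array([0.5507, 0.0121])]
oil_bottle [367.7, 156.9] 0.76 ((367.95001220703125, 157.14999389648438), (51.22889709472656, 31.30654525756836), 18.434947967529297) [array([0.6167, 0.0043]), array([0.624 , 0.0312]), array([0.669 , 0.0167]), array([ 0.6626, -0.0108])]
[264.5379 117.1946]
129 234 [102 100 100  99  98  98  99  96  96  98 100 101 104 104 103  98  84  67 126 137 134 134 133 133 134 134 134 133 135 141 105  47  64  80  83  83  81  81  82  82  80  82  83  85  85  83  85  84  84
  67 128 130 109 152 162 157 153 155 155 157]
117 234 [102 105 105 102  98  99 102 103 101 105 107 107 107 107 104 104  89  68 118 127 125 125 126 126 126 125 125 125 123 128 134  77  61  81  85  82  82  81  83  85  85  84  85  84  85  86  86  83  85
  78  98 113  95 143 155 156 159 158 158 155]
106 234 [108 107 110 111 112 114 111 111 107 106 105 106 107 102 104 103  91  73 123 133 130 130 131 129 130 129 130 130 131 133 139  83  58  81  85  86  84  83  84  83  77  76  73  71  74  82  84  86  87
  77  82 121 113 153 164 164 163 162 163 164]
```

One packer fits: the gap is about 13.8 mm (end-stop face x ≈ 0.5505, stone end x ≈ 0.5367), and a second would need 16 mm. I'll lower the packer next to the stop.

Call:
{"api": "step_arm", "payload": {
  "moves": [
    [0.05,0.0045,0.03,0,0,0,1],
    [0.056,0.005,0.08,0,0,0,1],
    [0.056,0.005,0.13,0,0,0,1],
    [0.056,0.005,0.163,0,0,0,1],
    [0.056,0.005,0.163,0,0,0,1]
  ]
}}

```text
time: 15.7
ee_pos: [0.544, 0.0407, 0.0327]
tool_rot: [-2.219, -2.22, 0.006]
contact_force: [0.1, 0.1, 0.1]
gripper_width: 0.0074
finger_force: 29.9
```

```bash
python3 - <<'E'
from h import *
np.set_printoptions(precision=4,suppress=True,linewidth=200)
s=manip.state();M=R.from_rotvec(s['tool_rot']).as_matrix();print(s['ee_pos'],M[:,0],s['contact_force'])
c=manip.capture('wrist');cv2.imwrite('pics/w9.png',c['image'])
g=c['image'].mean(2).astype(int)
p=s['ee_pos'];b=.0325-.0185
for n,q in [('packer +y bottom',p+[0,.022,b]),('packer top',p+[0,.022,.038]),('stop edge far',np.array([.5505,.0705,.038])),('stone corner',np.array([.5367,.0606,.041]))]: print(n,proj(c,q))
for r in(70,85,100,115,130,145,160,175,190):print(r,g[r,216:296])
E
```

```text
[0.544  0.0407 0.0327] [-0.0001  1.     -0.0009] [0.0959 0.0687 0.1226]
packer +y bottom [254.4238 188.6358]
packer top [254.0473 199.2427]
stop edge far [265.1556 172.8883]
stone corner [242.4201 189.8622]
70 [167 168 169 169 169 170 169 169 170 171 171 171 170 170 170 171 171 171 170 171 172 172 172 172 172 173 172 173 172 172 170 170 169 169 168 168 166 164 164 162 162 160 159 161 161 160 160 161 160
 161 159 159 158 158 158 157 158 157 158 159 159 159 160 160 160 161 160 161 161 160 159 159 159 158 160 158 157 158 160 160]
85 [174 173 174 172 172 171 170 169 170 168 168 169 168 168 169 168 168 167 167 168 167 167 168 169 167 169 167 168 168 167 168 168 166 166 166 167 166 165 166 167 167 167 167 166 164 163 163 161 157
 157 155 157 158 158 159 161 162 162 164 164 165 165 165 167 165 163 164 163 161 162 160 161 161 160 161 162 162 162 161 161]
100 [165 164 161 161 159 159 158 157 157 158 157 158 159 161 161 162 163 164 163 162 164 164 165 164 165 166 167 169 168 169 169 169 170 170 171 170 171 172 173 173 174 174 172 171 170 169 167 167 165
 163 164 163 162 163 162 162 162 162 161
[... 1347 characters left out ...]
6 146 145 145 145 144 146 146 146 145 146 145]
175 [ 82  83  84  79  64  33  87 132 137 134 135 134 133 133 135 134 134 135 133 134 135 134 134 135 135 135 133 136 134 134 135 134 135 134 136 135 135 134 135 136 135 135 134 137 134 134 136 136 140
 122  70  46  71  81  86  88  86  87  88  87  87  87  87  87  87  87  86  86  86  84  82  82  82  85  87  87  87  86  87  89]
190 [ 96  92  90  96  99 104  97 101 103  96  98 102  97  94 104 108 100  96 102  98  98  94  96  94  87  75  51  93 128 132 130 129 129 129 129 128 129 129 130 129 130 129 130 129 130 130 131 130 136
 106  56  59  74  83  86  85  86  88  87  84  79 117 156 144 111 106 135 159 168 168 167 166 166 169 167 147 103  84  86  86]
```

Call:
{"api": "step_arm", "payload": {
  "moves": [
    [0,0.001,0.01,0,0,0,1],
    [0,0.001,0.018,0,0,0,1],
    [0,0.001,0.021,0,0,0,1],
    [0,0.001,0.021,0,0,0,1]
  ]
}}

```text
time: 16.25
ee_pos: [0.5487, 0.0416, 0.0187]
tool_rot: [-2.221, -2.221, -0.007]
contact_force: [-11.1, 0.0, 37.5]
gripper_width: 0.0076
finger_force: 30.2
```

Call:
{"api": "step_arm", "payload": {
  "moves": [
    [0,-0.001,-0.01,0,0,0,1],
    [0,-0.001,-0.021,0,0,0,1],
    [0,-0.001,-0.021,0,0,0,1],
    [0,-0.001,-0.021,0,0,0,1]
  ]
}}

```text
time: 16.75
ee_pos: [0.5461, 0.041, 0.0343]
tool_rot: [-2.221, -2.222, 0.0]
contact_force: [-0.1, -0.4, -0.5]
gripper_width: 0.0077
finger_force: 30.0
```

```bash
python3 - <<'E'
from h import *
np.set_printoptions(precision=4,suppress=True,linewidth=200)
s=manip.state();print(s['ee_pos'],s['tool_rot'],s['contact_force'],s['gripper_width'])
c=manip.capture('wrist');d=manip.capture('side')
p=s['ee_pos'];print('tip side',proj(d,p+[0,0,.0325]),'stop',proj(d,[.5505,.012,.038]),'stone',proj(d,[.5367,.021,.041]))
a=c['image'][140:260,196:316];u=proj(d,[.545,.03,.05]).astype(int);print(u)
b=d['image'][u[1]-22:u[1]+22,u[0]-29:u[0]+29]
cv2.imwrite('pics/w10.png',np.hstack([cv2.resize(a,(380,380),interpolation=cv2.INTER_CUBIC),cv2.resize(b,(420,380),interpolation=cv2.INTER_CUBIC)[:380]]))
g=c['image'].mean(2).astype(int)
for r in(182,186,190,194,198,202,206,210):print(r,g[r,236:280])
E
```

```text
[0.5461 0.041  0.0343] [-2.221  -2.2217  0.0004] [-0.1448 -0.3819 -0.5188] 0.007712355031487019
tip side [274.6927 195.6   ] stop [275.9244 210.3332] stone [270.919  207.4312]
[274 202]
182 [135 137 137 136 135 135 135 136 137 134 135 135 136 136 137 136 137 136 136 137 135 136 136 135 138 146  85  48  73  82  86  85  86  84  85  86  86  83  84 128 167 170 167 165]
186 [ 81  76  60  83 128 136 131 133 133 131 131 131 132 131 132 133 133 134 132 133 132 131 134 133 134 143  82  52  73  84  86  86  87  84  84  83  79 142 169 167 165 165 167 168]
190 [ 89  79  63  34 122 133 129 129 129 130 129 130 128 129 130 129 129 130 129 129 129 129 129 130 135  98  39  60  76  84  85  85  85  86  85  85  83 118 151 124  93 117 151 168]
194 [ 97  87  61  35 129 138 133 133 134 134 135 135 135 134 134 134 132 132 133 133 133 132 133 134 140 105  44  60  74  82  86  86  85  86  85  86  86  84  84  80  76  92 139 149]
198 [ 94  86  62  33 132 143 138 137 136 136 137 136 131 168 187 190 188 188 188 188 189 186 187 189 193 190 126  66  71  83  86  87  87  87  85  85  86  85  87  86  85  85  86  84]
202 [ 93  81  59  35 126 136 134 131 131 133 132 131 117 166 191 192 193 192 192 193 192 193 192 190 192 188 177 113  64  81  85  85  86  85  85  84  86  87  85  87  85  86  85  87]
206 [ 97  84  60  33 117 126 123 122 123 124 122 121 124 168 188 190 187 188 188 188 187 186 187 186 185 187 185 127  70  81  85  83  83  84  84  84  83  86  86  86  85  84  86  85]
210 [ 97  86  61  35 117 127 124 123 124 124 122 117 158 197 216 218 218 217 217 216 217 216 216 217 217 221 213 160  85  75  83  87  84  83  81  82  83  83  86  86  86  87  86  85]
```

View pics/w10.png

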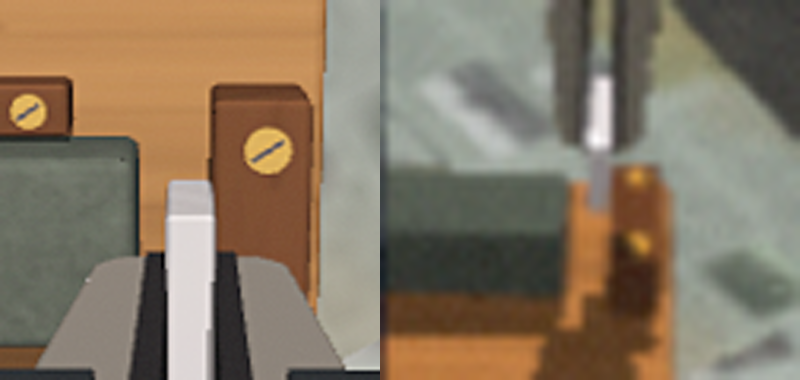

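The held packer spans columns 248.5–262.5 and the stop's edge is at 261.5, so it caught the stop by about 1 mm. I'll shift 3.5 mm towards the stone and go down again.

Call:
{"api": "step_arm", "payload": {
  "moves": [
    [0,-0.0035,0,0,0,0,1],
    [0,-0.0035,0,0,0,0,1],
    [0,-0.0035,0.005,0,0,0,1],
    [0,-0.0035,0.01,0,0,0,1],
    [0,-0.0035,0.01,0,0,0,1]
  ]
}}

```text
time: 17.48
ee_pos: [0.5423, 0.0409, 0.0239]
tool_rot: [-2.221, -2.221, 0.001]
contact_force: [-0.3, -0.2, -0.8]
gripper_width: 0.0076
finger_force: 30.0
```

Call:
{"api": "step_arm", "payload": {
  "moves": [
    [0,0,0.006,0,0,0,1],
    [0,0,0.011,0,0,0,1],
    [0,0,0.011,0,0,0,1]
  ]
}}

```text
time: 17.85
ee_pos: [0.5423, 0.0409, 0.013]
tool_rot: [-2.221, -2.221, 0.001]
contact_force: [0.4, 1.2, -0.2]
gripper_width: 0.0079
finger_force: 30.0
```

Call:
{"api": "step_arm", "payload": {
  "moves": [
    [0,0,0.003,0,0,0,1],
    [0,0,0.003,0,0,0,1],
    [0,0,0.003,0,0,0,0.85],
    [0,0,0.003,0,0,0,0.8],
    [0,0,0.003,0,0,0,0.8]
  ]
}}

```text
time: 18.48
ee_pos: [0.5428, 0.041, 0.0106]
tool_rot: [2.221, 2.222, 0.0]
contact_force: [-0.0, 0.5, -0.5]
gripper_width: 0.0186
finger_force: 0.0
```

Call:
{"api": "step_arm", "payload": {
  "moves": [
    [-0.01,0,-0.04,0,0,0,0.85],
    [-0.04,0,-0.08,0,0,0,1],
    [-0.06,0,-0.08,0,0,0,1],
    [-0.06,0,-0.08,0,0,0,1]
  ]
}}

```text
time: 18.98
ee_pos: [0.5428, -0.0205, 0.0911]
tool_rot: [2.224, 2.218, 0.001]
contact_force: [0.3, -0.0, -0.6]
gripper_width: 0.0004
finger_force: 0.0
```

```bash
python3 - <<'E'
from h import *
np.set_printoptions(precision=4,suppress=True,linewidth=200)
s=manip.state();print(s['ee_pos'],s['contact_force'],s['gripper_width'])
c=manip.capture('wrist');cv2.imwrite('pics/w11.png',c['image'])
d=manip.capture('side');cv2.imwrite('pics/s11.png',d['image'])
g=c['image'].mean(2).astype(int)
for n in('packer_1','stone'):
 for k in('wrist','side'):
  for x in manip.regions_of(k,n):
    m=x['region'].astype(np.uint8);b=cv2.minAreaRect(cv2.findNonZero(m));cc=c if k=='wrist' else d;print(n,k,x['xy'],round(x['score'],2),[onz(cc,q,.040)[:2] for q in cv2.boxPoints(b)])
for y in(.02,.03,.04,.05,.06):
  u=proj(c,[.543,y,.04]);r,q=int(round(u[1])),int(round(u[0]));print(y,r,q-20,g[r,q-20:q+20])
for q in [[.5497,.041,.038],[.5363,.041,.041]]: print(proj(c,q))
E
```

```text
[ 0.5428 -0.0205  0.0911] [ 0.3169 -0.0166 -0.5864] 0.00038657567257027763
packer_1 wrist [258.3, 120.3] 0.67 [array([0.5411, 0.0595]), array([0.5485, 0.0594]), array([0.5485, 0.0159]), array([0.5408, 0.016 ])]
packer_1 side [271.4, 209.3] 0.55 [array([0.5415, 0.0609]), array([0.5471, 0.0612]), array([ 0.5484, -0.0134]), array([ 0.5431, -0.0137])]
stone wrist [187.3, 118.5] 0.87 [array([0.4467, 0.0605]), array([0.5359, 0.061 ]), array([0.5358, 0.0213]), array([0.4432, 0.0208])]
stone wrist [410.3, 168.1] 0.58 [array([ 0.6287, -0.004 ]), array([0.637 , 0.0285]), array([0.7056, 0.0063]), array([ 0.6994, -0.0276])]
stone side [257.7, 206.2] 0.82 [array([0.4621, 0.0674]), array([0.5357, 0.0713]), array([ 0.5376, -0.0045]), array([ 0.4685, -0.0082])]
stone side [334.7, 247.8] 0.29 [array([ 0.6513, -0.1079]), array([ 0.6636, -0.0822]), array([ 0.755 , -0.1894]), array([ 0.7421, -0.2105])]
0.02 146 235 [ 89  88  86  88  88  88  88  85  81 113 141 144 144 142 143 146 128  78 186 223 224 223 221 222 222 221 226 227 158  62  47  67  83  84  84  83  85  81  79 115]
0.03 132 235 [104 107 107 109 108 108 108 103  98  82  45 126 147 147 146 146 148  93 191 225 225 223 222 223 223 223 228 226 165  76  47  67  82  87  86  86  86  85  85  85]
0.04 119 235 [103 101 102 104 104 104 101  97  92  82  51 115 131 129 127 129 129  82 194 227 225 224 223 224 224 224 228 227 170  78  44  68  83  88  87  87  85  87  85  84]
0.05 105 235 [107 109 110 110 112 113 114 111 101  82  56 132 145 141 140 141 143  93 195 227 227 224 224 223 224 225 229 226 175  85  44  68  84  87  87  87  87  87  87  88]
0.06 91 235 [110 110 108 108 109 111 112 112 120 134 140 139 139 139 139 139 138 136 150 162 162 162 162 161 162 163 165 152 146  98  42  67  83  89  88  87  88  86  82 125]
[263.5124 117.5541]
[245.6958 117.6981]
```

The packer stands upright against the end stop. The gap is 13.4 mm, so 5.4 mm remains and a second will not fit. Next is the wedge.

Call:
{"api": "step_arm", "payload": {
  "moves": [
    [-0.01,-0.03,-0.05,0,0,0,1],
    [-0.04,-0.07,-0.08,0,0,0,1],
    [-0.07,-0.115,-0.1,0,0,0,0.9],
    [-0.1,-0.16,-0.109,0,0,0,0.7],
    [-0.13,-0.193,-0.109,0,0,0,0.57]
  ]
}}

```text
time: 19.9
ee_pos: [0.3486, -0.1494, 0.2]
tool_rot: [2.22, 2.222, 0.003]
contact_force: [0.2, -0.8, 0.3]
gripper_width: 0.0272
finger_force: 0.0
```

Call:
{"api": "step_arm", "payload": {
  "moves": [
    [0,0,0,0,0,0,0.57],
    [0,0,0,0,0,0,0.57]
  ]
}}

```text
time: 20.15
ee_pos: [0.3504, -0.1485, 0.1996]
tool_rot: [2.22, 2.222, 0.001]
contact_force: [0.0, -0.7, -1.0]
gripper_width: 0.0399
finger_force: 0.0
```

```bash
python3 - <<'E'
from h import *
np.set_printoptions(precision=4,suppress=True,linewidth=200)
s=manip.state();M=R.from_rotvec(s['tool_rot']).as_matrix();print(s['ee_pos'],M[:,0],s['joint_pos'],s['gripper_width'])
c=manip.capture('wrist');cv2.imwrite('pics/w12.png',c['image'])
for x in manip.regions_of('wrist','wedge'):
    m=x['region'].astype(np.uint8);b=cv2.minAreaRect(cv2.findNonZero(m));print(x['xy'],x['score'],m.sum(),b)
    h=cv2.convexHull(cv2.findNonZero(m));h=cv2.approxPolyDP(h,2.5,True)[:,0]
    for q in h: print(q,onz(c,q,.024)[:2],onz(c,q,0)[:2])
E
```

```text
[ 0.3504 -0.1485  0.1996] [-0.001   1.      0.0001] [-0.2954 -0.0702  0.596   2.2195  0.0471  0.9802  0.2741] 0.03988348343365209
[276.9, 188.3] 0.9 1776 ((268.3162536621094, 182.0027313232422), (121.97210693359375, 19.336143493652344), 36.02737808227539)
[319 216] [ 0.4274 -0.2046] [ 0.4323 -0.2124]
[314 221] [ 0.4217 -0.2109] [ 0.4262 -0.2191]
[306 220] [ 0.412  -0.2097] [ 0.4159 -0.2177]
[285 206] [ 0.3863 -0.1921] [ 0.3885 -0.1991]
[221 146] [ 0.3117 -0.1208] [ 0.3092 -0.1233]
[222 142] [ 0.3129 -0.1163] [ 0.3105 -0.1185]
[229 143] [ 0.3209 -0.1174] [ 0.319  -0.1197]
[320 209] [ 0.4282 -0.1958] [ 0.4331 -0.203 ]
```

```bash
cat >> h.py <<'E'
W2=np.array([[-20,-11],[126,-11],[126,-6],[20,11],[-20,11]])/1000
def wedge_fit(c,mask,x0,z0=0.):
    from scipy.optimize import minimize
    k=4
    m=cv2.resize(mask.astype(np.uint8),None,fx=k,fy=k,interpolation=cv2.INTER_NEAREST)
    def poly(v):
        a=np.cos(v[2]),np.sin(v[2]);P=W2@np.array([[a[0],a[1]],[-a[1],a[0]]])+v[:2]
        return cv2.convexHull(np.array([proj(c,[*p,z]) for p in P for z in(z0,z0+.024)],np.float32))
    def f(v):
        q=np.zeros_like(m);cv2.fillConvexPoly(q,np.round((poly(v)+.5)*k).astype(np.int32),1)
        return 1-(q&m).sum()/(q|m).sum()
    best=min((minimize(f,np.array(x0)+d,method='Nelder-Mead',options=dict(initial_simplex=np.array(x0)+d+np.vstack([np.zeros(3),np.diag([.006,.006,.06])]),xatol=1e-4,fatol=1e-4)) for d in ([0,0,0],[.004,-.004,.03],[-.004,.004,-.03])),key=lambda r:r.fun)
    return best.x,best.fun
E
python3 - <<'E'
from h import *
np.set_printoptions(precision=4,suppress=True,linewidth=200)
c=manip.capture('wrist');r=manip.regions_of('wrist','wedge')[0]['region']
hsv=cv2.cvtColor(c['image'],cv2.COLOR_BGR2HSV)
med=np.median(hsv[r],0);print('hsv',med,np.percentile(hsv[r],[5,95],axis=0))
v,e=wedge_fit(c,r,(.41,-.196,np.radians(144)));print(v[:2],np.degrees(v[2]),e)
# colour mask
near=cv2.dilate(r.astype(np.uint8),np.ones((9,9)))
lo=np.percentile(hsv[r],3,axis=0);cm=((abs(hsv[...,0].astype(int)-med[0])<6)&(hsv[...,1]>lo[1]*.9)).astype(np.uint8)&near
v2,e2=wedge_fit(c,cm,v);print(v2[:2],np.degrees(v2[2]),e2,cm.sum(),r.sum())
E
```

```text
hsv [ 19. 101. 197.] [[ 18.  83. 149.]
 [ 20. 123. 213.]]
[ 0.4077 -0.1961] 144.33065335629718 0.06781656748241738
[ 0.4089 -0.1966] 144.71454603722583 0.08301176770736995 1822 1863
```

Call:
{"api": "step_arm", "payload": {
  "moves": [
    [-0.01,0.012,0,0,0,-10,0.57],
    [-0.02,0.024,0.02,0,0,-20,0.57],
    [-0.03,0.036,0.04,0,0,-30,0.57],
    [-0.04,0.048,0.06,0,0,-40,0.57],
    [-0.0475,0.058,0.08,0,0,-50,0.57]
  ]
}}

```text
time: 20.98
ee_pos: [0.4086, -0.1965, 0.1183]
tool_rot: [-1.063, -2.955, 0.001]
contact_force: [0.4, -0.1, 0.5]
gripper_width: 0.0394
finger_force: 0.0
```

Call:
{"api": "step_arm", "payload": {
  "moves": [
    [0,0,0,0,0,-4.4,0.57],
    [0,0,0,0,0,-4.4,0.57],
    [0,0,0,0,0,-4.4,0.57]
  ]
}}

```text
time: 21.35
ee_pos: [0.408, -0.1964, 0.1195]
tool_rot: [0.961, 2.991, -0.0]
contact_force: [0.1, 0.2, -0.8]
gripper_width: 0.0393
finger_force: 0.0
```

```bash
python3 - <<'E'
from h import *
np.set_printoptions(precision=4,suppress=True,linewidth=200)
s=manip.state();M=R.from_rotvec(s['tool_rot']).as_matrix();print(s['ee_pos'],M,s['joint_pos'][6],s['gripper_width'])
c=manip.capture('wrist');cv2.imwrite('pics/w13.png',c['image']);r=manip.regions_of('wrist','wedge')
for x in r[:1]:
  q=x['region'];print(x['score'],q.sum())
  v,e=wedge_fit(c,q,(.408,-.196,np.radians(144.4)));print(v[:2],np.degrees(v[2]),e,M.T@(np.array([*v[:2],.01])-s['ee_pos']))
  ys=np.where(q.any(1))[0]
  for y in ys[::8]:
    xs=np.where(q[y])[0];print(y,xs.min(),xs.max())
E
```

```text
[ 0.408  -0.1964  0.1195] [[-0.8128  0.5826  0.    ]
 [ 0.5826  0.8128 -0.0001]
 [-0.0001 -0.0001 -1.    ]] 1.5200182226552705 0.03926756901635509
0.65 2939
[ 0.4089 -0.1972] 144.4677961999677 0.046110590440487376 [-0.0012 -0.0001  0.1095]
40 263 267
48 261 268
56 260 268
64 259 268
72 258 269
80 256 268
88 255 268
96 254 268
104 253 268
112 251 268
120 250 269
128 250 269
136 249 268
144 248 267
152 247 267
160 245 267
168 244 267
176 244 267
184 244 267
192 245 267
200 245 267
```

Call:
{"api": "step_arm", "payload": {
  "moves": [
    [0,0,0.05,0,0,0,0.57],
    [0,0,0.1,0,0,0,0.57],
    [0,0,0.135,0,0,0,0.57],
    [0,0,0.146,0,0,0,0.57],
    [0,0,0.146,0,0,0,0.57]
  ]
}}

```text
time: 22.08
ee_pos: [0.4078, -0.1968, -0.0263]
tool_rot: [-0.961, -2.991, 0.0]
contact_force: [0.8, -0.5, 0.3]
gripper_width: 0.0398
finger_force: 0.0
```

Call:
{"api": "step_arm", "payload": {
  "moves": [
    [0,0,0,0,0,0,1],
    [0,0,0,0,0,0,1],
    [0,0,0,0,0,0,1]
  ]
}}

```text
time: 22.45
ee_pos: [0.4088, -0.1968, -0.0253]
tool_rot: [0.959, 2.989, 0.001]
contact_force: [-0.9, -0.4, 6.8]
gripper_width: 0.0213
finger_force: 30.0
```

Call:
{"api": "step_arm", "payload": {
  "moves": [
    [0,0,-0.05,0,0,0,1],
    [0,0,-0.086,0,0,10,1],
    [0.008,0.025,-0.086,0,0,20,1],
    [0.016,0.05,-0.086,0,0,30,1],
    [0.0246,0.0772,-0.086,0,0,40,1]
  ]
}}

```text
time: 23.08
ee_pos: [0.4331, -0.1186, 0.0601]
tool_rot: [1.932, 2.476, 0.002]
contact_force: [0.7, 1.2, -1.2]
gripper_width: 0.0217
finger_force: 30.0
```

Call:
{"api": "step_arm", "payload": {
  "moves": [
    [0,0,0,0,0,10,1],
    [0,0,0,0,0,14.4,1],
    [0,0,0,0,0,14.4,1],
    [0,0,0,0,0,14.4,1]
  ]
}}

```text
time: 23.58
ee_pos: [0.4327, -0.1194, 0.0597]
tool_rot: [2.22, 2.223, 0.001]
contact_force: [-0.0, 0.7, -1.0]
gripper_width: 0.0215
finger_force: 30.0
```

```bash
python3 - <<'E'
from h import *
np.set_printoptions(precision=4,suppress=True,linewidth=200)
s=manip.state();M=R.from_rotvec(s['tool_rot']).as_matrix();print(s['ee_pos'],M,s['joint_pos'],s['gripper_width'])
c=manip.capture('wrist');cv2.imwrite('pics/w14.png',c['image'])
z0=s['ee_pos'][2]+.0325-.0065
r=manip.regions_of('wrist','wedge')
for x in r[:1]:
  q=x['region'];print(x['score'],q.sum())
  v,e=wedge_fit(c,q,(*s['ee_pos'][:2],np.radians(90)),z0);print('wedge',v[:2],np.degrees(v[2]),e)
g=c['image'].mean(2).astype(int)
for n in('stone','cleat'):
  for x in manip.regions_of('wrist',n)[:1]:
    q=x['region'];print(n,x['score'],q.sum())
    z={'stone':.041,'cleat':.038}[n]
    for y in np.where(q.any(1))[0][::5]:
      xs=np.where(q[y])[0];print(y,xs.min(),xs.max(),onz(c,(xs.min()-.5,y),z)[:2],onz(c,(xs.max()+.5,y),z)[:2])
for y in(.02,.03,.04,.05,.06):
  u=proj(c,[.44,y,.04]);rr,k=int(round(u[1])),int(round(u[0]));print(y,rr,k-20,g[rr,k-20:k+25])
E
```

```text
[ 0.4327 -0.1194  0.0597] [[-0.0014  1.      0.0005]
 [ 1.      0.0014  0.0003]
 [ 0.0003  0.0005 -1.    ]] [-0.4843  0.4057  0.8176  2.2168 -0.4678  0.6939  0.6628] 0.021453590495390706
cleat 0.92 1003
0 203 256 [0.4006 0.0132] [0.4338 0.0132]
5 203 255 [0.4005 0.0104] [0.4332 0.0104]
10 203 254 [0.4004 0.0076] [0.4326 0.0076]
15 205 253 [0.4016 0.0048] [0.4319 0.0048]
0.02 -14 247 [39 38 40 40 40 38 41 39 39 40 39 39 41 37 39 41 40 40 41 39 40 41 36 42 39 42 38 41 41 40 40 39 41 39 39 40 36 38 40 40 38 40 40 40 43]
0.03 -32 247 [44 20 25 25 27 29 30 35 31 28 34 33 38 41 46 58 57 62 61 63 61 62 61 63 61 61 59 62 63 63 63 62 66 63 63 63 66 63 63 63 66 64 65 63 63]
0.04 -52 247 [138 140 142 144 143 142 142 143 143 143 142 141 142 144 145 147 150 128  61  15  26  29  29  29  32  33  28  29  34  33  39  43  51  56  60  64  64  65  64  65  64  62  64  62  63]
0.05 -71 247 [105 104 103 103 104 103 105 104 104 103 104 104 104 103 106 103 104 104 102 105 104 103 103 104 104 103 104 101 103 105 103 103 103 105 104 104 102 103 104 102 105 105 103 104 102]
0.06 -91 247 [86 85 84 85 87 86 84 86 84 83 86 86 84 86 85 87 86 84 85 85 85 85 85 84 86 86 85 85 85 85 84 85 83 86 86 86 85 85 85 86 85 84 85 85 84]
```

```bash
python3 - <<'E'
from h import *
np.set_printoptions(precision=4,suppress=True,linewidth=220)
s=manip.state();c=manip.capture('wrist');g=c['image'][...,0].astype(int)
e=s['ee_pos'];zt=e[2]+.0325-.0065+.024
for xw in(.03,.05,.07,.09,.11,.122):
  a=proj(c,[e[0]+.011,e[1]+xw,zt]);b=proj(c,[e[0]+.011-.022+.16*(xw-.02),e[1]+xw,zt]);r=int(round(a[1]))
  print(xw,r,'pred straight',a[0],'slant',b[0]);k=int(b[0])-12;print(k,g[r,k:int(a[0])+14])
a=proj(c,[e[0]+.009,e[1]+.126,zt]);print('tip',a,g[int(a[1])-14:int(a[1])+14,int(a[0])])
E
```

```text
0.03 189 pred straight 277.3544686421185 slant 234.55888502757784
222 [144 146 146 148 149 149 148 149 148 148 148 149 147 149 151 106 109 124 123 122 121 121 120 121 117 118 118 116 119 118 119 117 118 118 118 118 117 118 119 118 117 118 118 117 117 117 117 119 118 119 121 120 118 118
 122 103  71 139 149 147 149 150 151 153 156 157 154 154 154]
0.05 147 pred straight 278.00610067497814 slant 240.79876441116159
228 [156 155 155 155 156 156 156 157 156 157 157 158 158 160 162 117 102 113 120 124 125 124 124 126 126 124 125 126 126 126 125 126 127 125 126 127 126 126 125 126 127 127 127 129 131 131 129 127 127 132 100  79 140 151
 147 145 143 143 142 141 140 138 139 137]
0.07 103 pred straight 278.69745990521096 slant 247.44108906123466
235 [144 144 144 146 146 148 149 149 143 143 140 137 138 142 104  94 104 110 115 121 125 127 125 126 126 126 125 125 126 127 126 125 127 125 127 128 127 130 131 130 129 128 131 125  85 139 152 150 152 151 151 151 150 151
 148 149 148]
0.09 55 pred straight 279.43204980292376 slant 254.52383990678518
242 [ 66  66  66  67  66  67  67  65  65  66  68  65  67  60  78  87  93  99 104 109 113 120 125 124 124 124 124 125 126 125 126 127 128 127 126 126 129 118  84  63  64  67  68  67  66  65  67  70  68  66  67]
0.11 4 pred straight 280.21375618978584 slant 262.08958237791865
250 [ 43  39  29  20   8  34  39  35  63  72  67  69  67  65  73  78  83  88  94 101 105 108 118 123 124 124 125 122 122 128 112  79  45  34  39  39  38  39  37  36  40  39  40  39]
0.122 -28 pred straight 280.707170387974 slant 266.8805041111244
254 [50 58 64 65 69 74 74 76 77 77 78 75 76 76 75 74 74 76 75 75 75 76 78 76 78 79 80 76 75 76 78 77 77 75 71 74 75 78 74 75]
tip [275.9737 -39.5345] [48 48 52 57 62 66 70 72 75 76 79 78 77 76 74 77 80 77 73 77 73 76 75 78 77 76 77 76]
```

The wedge edges are within 1 px of prediction. I'll lower it onto the bed and start it into the mouth.

Call:
{"api": "step_arm", "payload": {
  "moves": [
    [0,0,0.03,0,0,0,1],
    [0,0,0.055,0,0,0,1],
    [0,0,0.065,0,0,0,1],
    [0,0,0.0685,0,0,0,1],
    [0,0,0.0685,0,0,0,1]
  ]
}}

```text
time: 24.45
ee_pos: [0.4331, -0.1197, -0.0086]
tool_rot: [2.221, 2.221, 0.001]
contact_force: [-0.5, 0.5, -0.4]
gripper_width: 0.0215
finger_force: 30.0
```

Call:
{"api": "step_arm", "payload": {
  "moves": [
    [0.01,0,0,0,0,0,1],
    [0.02,0,0,0,0,0,1],
    [0.03,0,0,0,0,0,1],
    [0.03,0,0,0,0,0,1]
  ]
}}

```text
time: 24.95
ee_pos: [0.4327, -0.0881, -0.0089]
tool_rot: [-2.219, -2.224, -0.001]
contact_force: [0.3, -0.2, -0.3]
gripper_width: 0.0219
finger_force: 30.0
```

Call:
{"api": "step_arm", "payload": {
  "moves": [
    [0.01,0.0008,0.001,0,0,0,1],
    [0.02,0.0024,0.001,0,0,0,1],
    [0.03,0.004,0.001,0,0,0,1],
    [0.03,0.004,0.001,0,0,0,1]
  ]
}}

```text
time: 25.45
ee_pos: [0.4375, -0.0597, -0.0094]
tool_rot: [2.22, 2.221, 0.001]
contact_force: [-1.1, -1.5, 8.1]
gripper_width: 0.0223
finger_force: 30.0
```

```bash
python3 - <<'E'
from h import *
np.set_printoptions(precision=4,suppress=True,linewidth=220)
s=manip.state();print(s['ee_pos'],s['contact_force'])
c=manip.capture('wrist');cv2.imwrite('pics/w15.png',c['image']);g=c['image'][...,0].astype(int)
e=s['ee_pos'];zt=.040
for xw in(.05,.07,.085,.1,.115):
  y=e[1]+xw;a=proj(c,[e[0]+.011,y,zt]);b=proj(c,[e[0]+.011-.022+.16*(xw-.02),y,zt]);cl=proj(c,[.4383+.16*(y-.041),y,.038]);r=int(round(a[1]))
  if r<0: break
  print(xw,y,r,'pred straight',a[0],'slant',b[0],'cleat',cl[0]);k=int(b[0])-14;print(k,g[r,k:int(a[0])+18])
d=manip.capture('side')
for k,cc in(('side',d),('wrist',c)):
  for n in('stone','packer_1','wedge'):
    for x in manip.regions_of(k,n)[:2]:
      q=x['region'];xs=np.where(q.any(0))[0];print(k,n,round(x['score'],2),x['xy'],onz(cc,x['xy'],.04)[:2],xs.min(),xs.max())
E
```

```text
[ 0.4375 -0.0597 -0.0094] [-1.1315 -1.5284  8.0515]
0.05 -0.009715875588509768 147 pred straight 278.1147528193129 slant 241.0308277958328 cleat 238.7413409102533
227 [ 85  87  86  85  87  86  83  85  85  85  85  86  87  89  86  74 111 125 131 138 141 140 142 143 143 143 143 142 143 144 142 142 142 142 144 142 143 143 142 142 143 144 143 145 146 147 146 144 144 145 143 109  81  84
  88  88  88  90  86  88  88  87  89  88  87  88  87  89  86]
0.07 0.010284124411490236 103 pred straight 278.81450710256854 slant 247.6619036185627 cleat 245.21439869791723
233 [ 49  48  51  49  51  48  44  32  23  21  34  45  48  48  45  61 106 117 120 127 133 139 143 143 141 142 141 142 143 141 142 142 142 142 142 142 144 143 145 145 147 145 145 145 150 134  95  53  43  45  48  51  48  47
  49  46  50  46  46  47  47  48  46]
0.085 0.025284124411490236 67 pred straight 279.3678765967589 slant 252.92149350809734 cleat 250.34514831934837
238 [ 51  50  51  52  52  53  47  39  34  19  21  46  52  49  41  75  98 104 113 117 121 128 134 140 139 140 141 139 141 141 139 143 142 142 143 144 144 145 143 145 146 116  63  57  72  82  87  86  87  91  92  92  91  90
  91  90  88  88  89]
0.1 0.040284124411490235 30 pred straight 279.9475355923011 slant 258.4459576913865 cleat 255.73098023094477
244 [ 50  52  49  49  50  47  38  30  22  17  40  48  44  39  69  85  93  98 105 111 116 125 131 135 138 139 140 140 141 143 142 143 141 141 146 129  93  58  62  72  82  87  88  90  95  93  92  93  93  94  95  94  95]
side stone 0.8 [259.4, 207.5] [0.5054 0.0205] 246 272
side packer_1 0.55 [269.3, 207.6] [0.5323 0.0215] 273 275
side wedge 0.66 [232.3, 225.8] [ 0.4412 -0.0676] 227 236
wrist stone 0.84 [385.3, 39.7] [0.494  0.0365] 280 494
wrist packer_1 0.89 [498.8, 56.1] [0.5443 0.0299] 458 511
wrist wedge 0.73 [263.1, 166.0] [ 0.4416 -0.0185] 233 280
```

Call:
{"api": "step_arm", "payload": {
  "moves": [
    [0.006,0.001,-0.0005,0,0,0,1],
    [0.012,0.002,-0.0005,0,0,0,1],
    [0.012,0.002,-0.0005,0,0,0,1]
  ]
}}

```text
time: 26.22
ee_pos: [0.4388, -0.0472, -0.0093]
tool_rot: [2.22, 2.222, -0.0]
contact_force: [-1.7, -2.5, 5.7]
gripper_width: 0.022
finger_force: 30.0
```

Call:
{"api": "step_arm", "payload": {
  "moves": [
    [0.006,0.001,0,0,0,0,1],
    [0.009,0.0015,0,0,0,0,1],
    [0.009,0.0015,0,0,0,0,1]
  ]
}}

```text
time: 26.6
ee_pos: [0.4404, -0.0385, -0.0093]
tool_rot: [2.221, 2.221, -0.0]
contact_force: [-1.6, -2.8, 5.8]
gripper_width: 0.0216
finger_force: 30.0
```

Friction only so far; I'll carry on in small steps.

Call:
{"api": "step_arm", "payload": {
  "moves": [
    [0.003,0.0005,0,0,0,0,1],
    [0.005,0.0008,0,0,0,0,1],
    [0.005,0.0008,0,0,0,0,1]
  ]
}}

```text
time: 26.98
ee_pos: [0.4411, -0.0338, -0.0093]
tool_rot: [2.221, 2.221, -0.001]
contact_force: [-2.1, -3.4, 5.3]
gripper_width: 0.0219
finger_force: 30.0
```

Call:
{"api": "step_arm", "payload": {
  "moves": [
    [0.002,0.0003,0,0,0,0,1],
    [0.004,0.0006,0,0,0,0,1],
    [0.004,0.0006,0,0,0,0,1]
  ]
}}

```text
time: 27.35
ee_pos: [0.4415, -0.0301, -0.0093]
tool_rot: [2.221, 2.221, -0.001]
contact_force: [-2.6, -4.2, 7.5]
gripper_width: 0.0216
finger_force: 30.0
```

Call:
{"api": "step_arm", "payload": {
  "moves": [
    [0.002,0.0003,0,0,0,0,1],
    [0.004,0.0006,0,0,0,0,1],
    [0.004,0.0006,0,0,0,0,1]
  ]
}}

```text
time: 27.72
ee_pos: [0.4415, -0.0268, -0.0093]
tool_rot: [2.221, 2.22, -0.003]
contact_force: [-4.9, -6.8, 9.5]
gripper_width: 0.0218
finger_force: 30.0
```

```bash
python3 - <<'E'
from h import *
np.set_printoptions(precision=4,suppress=True,linewidth=220)
s=manip.state();e=s['ee_pos'];print(e,s['contact_force'],s['ft_torque'])
c=manip.capture('wrist');cv2.imwrite('pics/w16.png',c['image']);g=c['image'].mean(2).astype(int)
for y in(.02,.03,.04,.05):
  a=proj(c,[.545,y,.04]);r,k=int(round(a[1])),int(a[0])
  if r>=0:print(y,r,a[0],k-45,g[r,k-45:min(512,k+30)])
  l=proj(c,[e[0]+.011,y,.040]);cl=proj(c,[.4383+.16*(y-.041),y,.038])
  if l[1]>=0:k=int(cl[0])-10;print('wedge/stone',l[0],'cleat',cl[0],k,g[int(round(l[1])),k:int(l[0])+12])
E
```

```text
[ 0.4415 -0.0268 -0.0093] [-4.947  -6.8424  9.5481] [-1.6426  0.92    0.2005]
0.02 154 475.74443394260794 430 [ 89  87  86  88  89  89  87  86  87  88  89  86  88  86  96 106 107 107 105 104 105 107 109 110 109 109 109 106 107 108 107 106 107 108 108 107 106 105 107 105  97 135 185 202 212 221 219 218 219 218 219 218 219 218
 218 218 224 230  92  67  79  84  83  81  81  84  82  81  79  79  79  81 155 150 101]
wedge/stone 277.62750556150735 cleat 240.14458907162768 230 [ 93  93  93  95  83  69  52  33  69  86  83 113 169 178 182 187 187 188 187 188 189 188 188 189 191 193 195 196 197 198 198 199 197 198 198 199 198 200 200 200 200 201 202 201 199 197 202 180 125  87  86  88  90  89
  89  90  89  90  89]
0.03 132 479.1878445221495 434 [102 103 100  99 101 103 107 104 105 100 102 100  99  99  98  97  96  96  99 100 100 100 103 103  99 100 104 104 107 105 105 105 105 104 107 107 106 106 102  91  99 167 201 208 221 220 218 218 218 218 218 219 218 218
 218 220 228 222  53  74  82  83  84  83  84  84  84  83  85  82  82  81  82  82  84]
wedge/stone 277.9466904294523 cleat 243.31612117656155
[... 723 characters left out ...]
96 197 197 197 197 198 198 198 199 199 200 200 201 202 201 201 201 201 171  96  63  81  95 101 104 108 112 111 111 110]
0.05 87 486.3930080101273 441 [103 102 103 102 101 104 106 105 107 105 104 102 100 101 103 103 103 104 102 106 106 107 107 106 105 105 105 105 107 109 109 108 113 115 117 115 114 110 106  96 104 169 199 207 219 219 218 217 217 216 216 217 216 216
 215 216 220 222 133  65  79  84  84  82  81  84  82  83  81  82  83]
wedge/stone 278.6145798023375 cleat 249.9663460791064 239 [ 91  90  93  91  90  82  64  40  33  81  83 122 154 164 170 176 184 191 196 195 196 197 196 197 196 196 197 197 197 199 199 199 200 201 202 201 199 200 206 179 116  71  80  93 102 105 108 111 110 109 106]
```

The stone now touches the packer and the packer touches the stop. I'll press on to jam the wedge.

Call:
{"api": "step_arm", "payload": {
  "moves": [
    [0.002,-0.0005,0,0,0,0,1],
    [0.003,-0.0005,0,0,0,0,1],
    [0.003,-0.0005,0,0,0,0,1]
  ]
}}

```text
time: 28.15
ee_pos: [0.4414, -0.0234, -0.0093]
tool_rot: [2.221, 2.22, -0.002]
contact_force: [-2.4, -5.0, 8.4]
gripper_width: 0.0214
finger_force: 30.0
```

Call:
{"api": "step_arm", "payload": {
  "moves": [
    [0.002,0,0,0,0,0,1],
    [0.002,0,0,0,0,0,1]
  ]
}}

```text
time: 28.4
ee_pos: [0.4414, -0.0213, -0.0093]
tool_rot: [2.221, 2.22, -0.002]
contact_force: [-2.7, -5.0, 8.2]
gripper_width: 0.0218
finger_force: 30.0
```

```bash
cat >> h.py <<'E'
def chk():
    s=manip.state();e=s['ee_pos'];print(e,s['contact_force'])
    c=manip.capture('wrist');g=cv2.GaussianBlur(c['image'],(1,3),0).mean(2)
    def edge(r,lo,hi,sg):
        d=sg*np.diff(g[r,lo:hi]);i=d.argmax();w=d[max(0,i-1):i+2].clip(0);return lo+max(0,i-1)+(w*np.arange(len(w))).sum()/w.sum()+.5
    for y in(.01,.02,.03,.04,.05):
        l=proj(c,[e[0]+.011,y,.040]);cl=proj(c,[.4383+.16*(y-.041),y,.038]);r=int(round(l[1]))
        if r<1: continue
        a=edge(r,int(cl[0])-4,int(cl[0])+8,1);b=edge(r,int(l[0])-7,int(l[0])+7,-1)
        A=onz(c,(a,r),.04);B=onz(c,(b,r),.04);t=B[0]-A[0]
        print('y %.3f slant x %.4f straight x %.4f t %.4f -> yb %.4f'%(y,A[0],B[0],t,A[1]-.02-(.022-t)/.16))
E
python3 - <<'E'
from h import *
np.set_printoptions(precision=4,suppress=True)
chk()
E
```

```text
[ 0.4414 -0.0213 -0.0093] [-2.6748 -4.9902  8.1776]
y 0.010 slant x 0.4332 straight x 0.4526 t 0.0194 -> yb -0.0267
y 0.020 slant x 0.4346 straight x 0.4525 t 0.0179 -> yb -0.0257
y 0.030 slant x 0.4360 straight x 0.4527 t 0.0167 -> yb -0.0236
y 0.040 slant x 0.4375 straight x 0.4526 t 0.0151 -> yb -0.0229
y 0.050 slant x 0.4389 straight x 0.4525 t 0.0136 -> yb -0.0224
```

Call:
{"api": "step_arm", "payload": {
  "moves": [
    [0.002,0,-0.0005,0,0,0,1],
    [0.005,0,-0.0005,0,0,0,1],
    [0.005,0,-0.0005,0,0,0,1]
  ]
}}

```text
time: 28.82
ee_pos: [0.4414, -0.0143, -0.0092]
tool_rot: [-2.219, -2.222, -0.0]
contact_force: [-1.3, 0.6, -0.3]
gripper_width: 0.0216
finger_force: 30.0
```

```bash
python3 - <<'E'
from h import *
np.set_printoptions(precision=4,suppress=True)
chk()
E
```

```text
[ 0.4414 -0.0143 -0.0092] [-1.3443  0.5656 -0.3469]
y 0.010 slant x 0.4320 straight x 0.4526 t 0.0205 -> yb -0.0192
y 0.020 slant x 0.4336 straight x 0.4525 t 0.0189 -> yb -0.0191
y 0.030 slant x 0.4351 straight x 0.4526 t 0.0176 -> yb -0.0176
y 0.040 slant x 0.4365 straight x 0.4526 t 0.0161 -> yb -0.0172
y 0.050 slant x 0.4380 straight x 0.4525 t 0.0145 -> yb -0.0164
```

Call:
{"api": "step_arm", "payload": {
  "moves": [
    [0.002,0,0,0,0,0,1],
    [0.002,0,0,0,0,0,1]
  ]
}}

```text
time: 29.12
ee_pos: [0.4413, -0.0133, -0.0091]
tool_rot: [-2.221, -2.221, 0.0]
contact_force: [-1.4, 0.3, -1.4]
gripper_width: 0.0216
finger_force: 30.0
```

Call:
{"api": "step_arm", "payload": {
  "moves": [
    [0.002,0,0,0,0,0,1],
    [0.002,0,0,0,0,0,1]
  ]
}}

```text
time: 29.38
ee_pos: [0.4413, -0.013, -0.009]
tool_rot: [2.222, 2.219, -0.002]
contact_force: [-1.9, -4.2, 0.4]
gripper_width: 0.0217
finger_force: 30.0
```

Call:
{"api": "step_arm", "payload": {
  "moves": [
    [0.002,0,0,0,0,0,1],
    [0.002,0,0,0,0,0,1]
  ]
}}

```text
time: 29.62
ee_pos: [0.4413, -0.013, -0.009]
tool_rot: [2.221, 2.216, -0.004]
contact_force: [-3.0, -9.5, 0.7]
gripper_width: 0.0217
finger_force: 30.0
```

Jamming: the TCP has stopped at y = -0.013 and the force is rising. I'll increase the push.

Call:
{"api": "step_arm", "payload": {
  "moves": [
    [0.003,0,0,0,0,0,1],
    [0.003,0,0,0,0,0,1]
  ]
}}

```text
time: 29.88
ee_pos: [0.4414, -0.0128, -0.0089]
tool_rot: [2.221, 2.212, -0.007]
contact_force: [-3.8, -17.4, 0.6]
gripper_width: 0.0217
finger_force: 30.0
```

Call:
{"api": "step_arm", "payload": {
  "moves": [
    [0.003,0,0,0,0,0,1],
    [0.003,0,0,0,0,0,1]
  ]
}}

```text
time: 30.12
ee_pos: [0.4414, -0.0128, -0.0089]
tool_rot: [2.221, 2.208, -0.01]
contact_force: [-4.3, -24.0, 2.1]
gripper_width: 0.0219
finger_force: 30.0
```

```bash
python3 - <<'E'
from h import *
np.set_printoptions(precision=4,suppress=True)
chk()
E
```

```text
[ 0.4414 -0.0128 -0.0089] [ -4.2564 -24.0259   2.1141]
y 0.010 slant x 0.4318 straight x 0.4525 t 0.0206 -> yb -0.0185
y 0.020 slant x 0.4333 straight x 0.4526 t 0.0193 -> yb -0.0169
y 0.030 slant x 0.4348 straight x 0.4526 t 0.0177 -> yb -0.0166
y 0.040 slant x 0.4364 straight x 0.4526 t 0.0162 -> yb -0.0160
y 0.050 slant x 0.4379 straight x 0.4527 t 0.0148 -> yb -0.0147
```

```bash
python3 - <<'E'
from h import *
np.set_printoptions(precision=4,suppress=True,linewidth=220)
s=manip.state();e=s['ee_pos']
c=manip.capture('wrist');g=c['image'].mean(2).astype(int)
for y in(.012,.02,.03,.04,.05,.06):
  cl=proj(c,[.4350+.16*(y-.03),y,.039]);r=int(round(cl[1]));k=int(cl[0])-14;st=proj(c,[.4526,y,.04]);p=proj(c,[.5426,y,.04]);q=proj(c,[.5505,y,.04])
  print(y,r,k,g[r,k:k+24],'|st',int(st[0])-5,g[r,int(st[0])-5:int(st[0])+7],'|pk',int(p[0])-7,g[r,int(p[0])-7:int(p[0])+6],'|stop',int(q[0])-6,g[r,int(q[0])-6:min(512,int(q[0])+6)])
E
```

```text
0.012 200 220 [ 98  98  96  95  94  89  89  91  90  92  94  94  83  67  47 128 190 198 196 195 195 195 193 193] |st 272 [192 191 190 191 190 152  97  80  86  86  86  90] |pk 456 [85 85 85 87 84 86 84 86 88 85 85 86 87] |stop 473 [85 85 85 86 87 85 85 85 85 86 83 79]
0.02 184 223 [ 93  89  89  89  91  90  92  93  92  95  95  90  75  46 123 183 196 195 193 193 191 192 190 190] |st 272 [191 190 190 191 193 159 101  86  90  90  91  89] |pk 458 [108 107 109 107 107 109 106  97 147 194 206 219 222] |stop 476 [220 219 220 219 223 234 184  59  79  82  83  83]
0.03 164 226 [ 89  90  92  93  94  93  95  94  96  95  98  91  72  51 141 178 185 190 190 188 188 188 188 188] |st 272 [190 189 189 189 196 169 100  62  79  94 104 107] |pk 461 [105 105 108 106 106 101  98  78 148 192 205 217 222] |stop 479 [220 220 219 219 221 230 226  53  76  86  85  85]
0.04 142 229 [ 91  93  93  95  95  94  94  96  95  94  94  88  74  68 159 182 187 194 200 199 198 199 199 199] |st 272 [204 202 201 201 207 186 127  72  74  92 102 106] |pk 465 [101  99 100 102 101  94  86 106 172 204 211 224 221] |stop 483 [219 220 219 220 222 232 182  60  81  85  85  85]
0.05 120 232 [ 96  95  95  96  96  96  94  95  93  92  92  90  76  66 158 175 179 186 194 198 198 198 198 198] |st 273 [203 201 202 204 191 148  86  75  89 102 106 108] |pk 468 [116 119 120 117 115 111 106  71 156 197 205 219 222] |stop 486 [219 219 218 219 219 224 228  93  69  82  84  84]
0.06 98 235 [ 97  95  95  95  93  91  94  93  92  93  94  93  76  89 156 169 171 179 187 194 197 199 197 198] |st 273 [202 202 201 203 199 163  92  79  96 108 111 113] |pk 472 [105 108 105 107 105 102  91 202 205 245 255 255 255] |stop 490 [255 255 255 255 255 216 115  67  78  86  84  86]
```

Call:
{"api": "step_arm", "payload": {
  "moves": [
    [0.001,0,0,0,0,0,1],
    [0.001,0,0,0,0,0,1],
    [0.001,0,0,0,0,0,1],
    [0.001,0,0,0,0,0,1]
  ]
}}

```text
time: 30.72
ee_pos: [0.4415, -0.0128, -0.0089]
tool_rot: [2.221, 2.206, -0.011]
contact_force: [-4.4, -27.3, 2.1]
gripper_width: 0.0216
finger_force: 30.0
```

```bash
python3 -c "
from h import *
print(manip.state()['contact_force'],manip.state()['ee_pos']);print(manip.finish_job())"
```

```text
[ -4.42790084 -27.28719943   2.14199131] [ 0.44150028 -0.01277126 -0.00888789]
the job is handed in; nothing more can be done
None
```

Job handed in at about 31 s, verdict not shown: drawer pulled to its stop, one packer upright (5.4 mm left, too little for a second), row closed up, and the wedge jammed and still held by its thick end with a push of about 27 N.

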